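Stack reference canisters on the purge rack

TASK

Lift the lid of the grey transport case until it rests open on its stop. Take every canister out of the case and build them into a pyramid on the four that already lie in the purge rack, each one saddled in the gap between two canisters of the row below, in line with them and squarely over the rack. When the pyramid stands, turn the purge valve knob clockwise until it clicks past its detent, and leave it on.

Things in the scene. Friction and masses are not known exactly. Their poses are not given: they have to be found in the camera images.
- case: grey transport case, 200 (x) by 270 (y) by 60 mm high, walls and floor 5 mm, fixed to the bench. Origin under its centre, x to the hinge side, y along the hinge, z up. Inside, bars of 10 mm along y (their centres at x -84, -28, 28, 84 mm, 21 mm up) cradle up to six canisters that lie along y in three rows (x -56, 0, 56 mm) by two columns (y -52.5, 52.5 mm), centres 32 mm up
- lid (a joint): hinged lid of the case, 6 mm thick, 200 mm from hinge to front edge, 0.35 kg: rad, 0 shut, grows as the front edge is lifted, 1.75 on its stop (10 degrees past upright, where it stays by its own weight); let go before 1.57 it falls shut
- lid_hinge (a point): middle of the lid's hinge line, on the far top edge of the case, 60 mm up; the axis is the case's y
- lid_handle (a point): middle of the bow handle's grip bar: a round steel bar of 10 mm diameter and 100 mm length, parallel with the hinge, that stands 40 mm out in front of the lid's front edge with free space between; 240 mm from the hinge line, 63 mm up when shut. It turns with the lid and may turn between the fingertips
- rack: purge rack fixed to the bench: aluminium base plate 100 (x) by 250 (y) by 10 mm with five round bars along x, 12 mm thick, 54 mm apart, their centres 22 mm up; the four gaps between the bars are grooves that hold the bottom row, groove 1 to 4 at y -81, -27, 27, 81 mm, canister centres there 37 mm up. Origin under its centre; canisters lie along x, the row runs along y
- valve (a joint): purge valve knob: rad, 0 off, grows clockwise seen from above, 1.2 on (end of travel). An over-centre detent (up to 0.15 N m) holds it at 0; past 0.6 it snaps on by itself to 1.2 and stays
- valve_block: purge valve: a heavy loose aluminium block, 90 by 90 by 40 mm high, 3.5 kg, that stands on the bench and keeps still while its knob is turned. Origin under its centre, z up. The knob's upright axis passes through its centre
- valve_grip (a point): grip point of the purge valve knob, on its axis, 68 mm up, 11 mm below the top of the knob's grip bar (50 mm long, 14 mm thick, from 47 to 79 mm up, on a disc of 52 mm diameter); its x axis runs along the bar and turns with it
- can_1: a sealed reference canister, a plain metal drum lying on its side, 50 mm diameter, 60 mm long, flat ends, 0.08 to 0.17 kg: two rims 50 mm in diameter and 20 mm wide with a narrower white waist between them. Origin at its centre, its own y axis is the drum's axis (either way round). It rolls if set on the bare bench. Starts in the case (four, five or all of the six are there, the others absent)
- can_2: a canister like can_1. Starts in the case (four, five or all of the six are there, the others absent)
- can_3: a canister like can_1. Starts in the case (four, five or all of the six are there, the others absent)
- can_4: a canister like can_1. Starts in the case (four, five or all of the six are there, the others absent)
- can_5: a canister like can_1. Starts in the case (four, five or all of the six are there, the others absent)
- can_6: a canister like can_1. Starts in the case (four, five or all of the six are there, the others absent)
- base_1: a canister like can_1 (0.12 kg). Starts in the bottom row on the rack
- base_2: a canister like can_1 (0.12 kg). Starts in the bottom row on the rack
- base_3: a canister like can_1 (0.12 kg). Starts in the bottom row on the rack
- base_4: a canister like can_1 (0.12 kg). Starts in the bottom row on the rack
- saddle_low_1 (a point): where the centre of a canister saddled between bottom canisters in grooves 1 and 2 lies, 79 mm up
- saddle_low_2 (a point): where the centre of a canister saddled between bottom canisters in grooves 2 and 3 lies, 79 mm up
- saddle_low_3 (a point): where the centre of a canister saddled between bottom canisters in grooves 3 and 4 lies, 79 mm up
- saddle_high_1 (a point): where the centre of a canister saddled between those at saddle_low_1 and saddle_low_2 lies, 121 mm up
- saddle_high_2 (a point): where the centre of a canister saddled between those at saddle_low_2 and saddle_low_3 lies, 121 mm up
- saddle_top (a point): where the centre of a canister saddled between those at saddle_high_1 and saddle_high_2 lies, 164 mm up

How it is judged:
By the outcome, as a careful person would: the job done as asked, in the order asked, and still so for the second after the job is handed in, with the robot touching nothing.
Of can_1, can_2, can_3, can_4, can_5, can_6 only 4 to 6 are there at a start; the rules pass over those that are not, and their reading is None.
At some moment in a run one of valve_block may be knocked a few centimetres aside while the robot is not near it.
Once in a run the grip may slacken for a moment while it holds something.
It also fails if it takes over 210 s, if anything falls off the work surface, if the arm or the gripper's body presses on something with over 40 N, if the wrist force passes 120 N, or if a joint passes its speed limit or range.

ROBOT

A 6-joint arm with a two-finger parallel gripper is mounted at the origin on a cart in front of the work surface, level with it; the furniture and walls round the work are solid. World frame = base frame: x ahead of the robot, y to its left, z up, the work surface at z = 0. Lengths are in mm, angles in degrees, forces in N, time in s.
With the tool pointing down it reaches from about 300 to 850 mm from the base axis. Payload 4.2 kg.
Tool frame: the origin (TCP) lies on the centre line of the jaws, within the pads' length; the fingertips stand 14 mm ahead of it and the grasp point (between the pads) lies 5 mm behind it; z points along the fingers, y is the line along which they close (so a half turn about z gives the same grasp; the last joint's range is limited). The gripper opens to 91 mm and grips with 3 to 60 N. Pads are 32 mm wide; open, the fingers measure 118 mm over their backs; the gripper's body (76 mm by 178 mm) begins 60 mm behind the grasp point.
Start: joints at [-73.339, 18.312, 89.639, -0, 72.044, -1.146], TCP at [175.85, -547.466, 227.976] pointing down, gripper open.
Joint ranges: [-177.97, 177.97], [-48.28, 115.42], [12.27, 149.76], [-77.06, 257.06], [2.81, 150.46], [-146.56, 146.56]. Speed limits (degrees/s): [147.25, 147.25, 180, 180, 180, 180].

INTERFACE

Orientations are given as [roll, pitch, yaw] about the fixed x, y, z axes, in that order (R = Rz(yaw) Ry(pitch) Rx(roll)).
In Python, from workcell import env gives the robot as it stands.
- The arm moves only by the tool arm_command, never from a script. Its argument "motion" is a list of rows, each an object with "offset": the shift along the tool's x, y, z in m, a list of three; "spin": the turn about the tool's z in rad. In form: [{"offset": [tx, ty, tz], "spin": spin}, ...]. A call has 1 to 5 rows; each row shifts and turns the commanded pose from where the row before left it, along the tool's axes as they then stand; what a row does not reach is not made up. A row lasts 1/8 s, in which the tool goes at most 62.5 mm and 10.7 degrees, less where a joint would pass 70% of its speed; a pose out of reach is approached as far as the arm can. A call with a gripper value outside its range is refused whole. "jaw" is the finger opening in m, from 0 to 0.0912, set as the call begins (left out, the last holds). The fingers move at their own pace and stop on an object; "newtons" is the grip in N (left out, the last holds). Time passes only in rows, so rows that do not move let the fingers close. It gives the time, the measured TCP pose, the force, the opening and the grip force at its end, in the units of the state.
- env.state(): the state, without advancing time (a new reading comes with each control period).
- env.grab_frame(name): name is "scene" or "top" or "wrist"; returns (picture, depth): 480x640x3 uint8, blue, green, red; 480x640 float32, mm along the optical axis (not along the pixel's ray), 0 where there is no reading.
- env.camera_model(name): a dict with "fx", "fy", "cx", "cy" (pixels), "eye" and "rotation" of the camera in the world; the wrist camera has in their place "hand_eye" (4x4, takes a point from camera to tool coordinates, whose origin is the TCP and whose axes are the flange's). Camera axes: x right, y down, z forward; pixel columns grow to the right and rows downward; lengths in mm; the calibration is good to about 2 mm. A picture is of the moment at which its call begins: read the wrist's pose just before it. camera_model takes no time and is no camera call.
- env.job_done(): hands the job in; it is judged then, once.
Trained networks look in the newest picture that a camera, given by its name, has taken for a name from the list of things; names that differ only in an ending like _2 or _b are one class to them, and where a whole thing is asked for, a point or a joint stands for the part that bears it (a point fixed in the world has none). Each returns a list of dicts, best first, with "score" (0 to 1); they miss things now and then, are a little off and sometimes report something else, mostly with a low value. They report only what shows in the picture. A call takes as long as a camera call.
- env.boxes_of(camera, target): "bbox" ([left, top, right, bottom] in pixels, round what is visible of it).
- env.pinpoint(camera, target): "location" ([column, row] in pixels: a listed point, or the origin of a listed thing).
The state is a dict: "time_s": time; "qpos": joint angles; "qvel": joint speeds; "effort": joint torques, N m; "ee_pos": TCP position; "ee_rot": TCP orientation; "force": force on the tool from outside, world axes, zero at the start; "torque": the same for the moment, N m; "gripper_width": finger opening in mm; "gripper_force": force on a finger pad.
Only numpy, scipy, OpenCV 4.12 (cv2) and the standard library are available. Lean on these libraries where they do the work, as an engineer would, in place of code of your own. Each camera call takes 0.05 s, during which the arm holds its last target. There are 200 camera calls.

## Working session

There is one attempt and no reset: what is moved stays moved. The work goes in short steps, Python scripts to look and compute and a tool call to move; the robot and the scene stay as the last step left them, time stands still between calls to the robot, and variables do not carry over. Pictures are saved under pics/ and viewed, at most 14 in all, crops included, and the job is handed in when it is done.

Besides the shell and the picture viewer there is one more tool, called after "Request:" by a JSON object that holds its "fn" and its "kwargs". arm_command: Moves the arm, as the interface text tells. Its arguments: {"type":"object","properties":{"motion":{"type":"array"},"jaw":{"type":"number"},"newtons":{"type":"number"}},"required":["motion"]}

```bash
ls; mkdir -p pics
cat > h.py <<'E'
import numpy as np, cv2
from workcell import env
from scipy.spatial.transform import Rotation as Ro
def pose():
    s=env.state(); return np.array(s['ee_pos']),Ro.from_euler('xyz',s['ee_rot'],degrees=True).as_matrix()
def cam(n):
    m=env.camera_model(n); K=(m['fx'],m['fy'],m['cx'],m['cy'])
    if 'eye' in m: return K,np.array(m['rotation']),np.array(m['eye'])
    p,R=pose(); H=np.array(m['hand_eye']); return K,R@H[:3,:3],R@H[:3,3]+p
def cloud(n):
    c=cam(n); im,d=env.grab_frame(n); (fx,fy,cx,cy),R,t=c
    v,u=np.mgrid[:480,:640]; P=np.stack([(u-cx)/fx*d,(v-cy)/fy*d,d],-1)@R.T+t
    P[d==0]=np.nan; return im,P
def ray(n,uv,z,c=None):
    (fx,fy,cx,cy),R,t=c or cam(n); r=R@np.array([(uv[0]-cx)/fx,(uv[1]-cy)/fy,1]); return t+r*(z-t[2])/r[2]
E
python3 - <<'E'
from h import *
print(env.state()); 
for n in('scene','top','wrist'): print(n,env.camera_model(n))
a,P=cloud('top'); np.save('top.npy',P); cv2.imwrite('pics/top.png',a)
for t in('case','lid_handle','lid_hinge','rack','valve_block','valve_grip','base_1'):
    for r in env.pinpoint('top',t)[:5]: 
        u,v=map(int,np.round(r['location'])); print(t,r['score'].__round__(2),u,v,P[v,u].round() if 0<=v<480 and 0<=u<640 else '')
b,_=env.grab_frame('scene'); cv2.imwrite('pics/scene.png',b)
E
```

```text
pics
{'time_s': 0.0, 'qpos': array([-7.33377608e+01,  1.83515943e+01,  8.97089250e+01,  9.64375558e-05,
        7.20439872e+01, -1.14558202e+00]), 'qvel': array([-0.03112949, -0.04368056,  0.06411679,  0.11030093,  0.00221585,
       -0.00947337]), 'effort': array([ 2.84594513e-03, -4.12455618e+01, -2.31967878e+01,  7.28611182e-02,
        4.54461202e-02, -1.43171624e-04]), 'ee_pos': array([ 175.70960998, -546.96675277,  227.10367201]), 'ee_rot': array([-1.79895516e+02, -2.18104936e-03,  1.78077895e+01]), 'force': array([-0.48472623,  0.26471776, -0.11507449]), 'torque': array([ 0.04035292, -0.01504793,  0.03085497]), 'gripper_force': 0.0, 'gripper_width': 91.24560193757564}
scene {'fx': 435.1761066472432, 'fy': 435.1761066472432, 'cx': 327.3720615741836, 'cy': 241.7871105528606, 'eye': array([ 77.63861498, 681.93137373, 668.67505342]), 'rotation': array([-125.6146752 ,   -0.17676305, -146.52980164])}
top {'fx': 536.7950114081001, 'fy': 536.7950114081001, 'cx': 307.62574972741163, 'cy': 242.16340025008301, 'eye': array([ 250.50820058,   68.83683176, 1306.19323002]), 'rotation': array
[... 152 characters left out ...]
8682, 'hand_eye': array([[ 5.33629375e-04, -9.59963451e-01, -2.80124771e-01,
         8.01090376e+01],
       [ 9.99999369e-01,  2.35387074e-04,  1.09831790e-03,
        -7.58251974e-02],
       [-9.88407292e-04, -2.80125180e-01,  9.59962971e-01,
        -1.56791846e+02],
       [ 0.00000000e+00,  0.00000000e+00,  0.00000000e+00,
         1.00000000e+00]])}Traceback (most recent call last):
  File "<stdin>", line 4, in <module>
  File "h.py", line 12, in cloud
    v,u=np.mgrid[:480,:640]; P=np.stack([(u-cx)/fx*d,(v-cy)/fy*d,d],-1)@R.T+t
                               ~~~~~~~~~~~~~~~~~~~~~~~~~~~~~~~~~~~~~~~~~~~~^~
ValueError: operands could not be broadcast together with shapes (480,640) (3,)
```

```bash
sed -i "s/return K,np.array(m\['rotation'\]),/return K,Ro.from_euler('xyz',m['rotation'],degrees=True).as_matrix(),/" h.py
python3 - <<'E'
from h import *
a,P=cloud('top'); np.save('top.npy',P); cv2.imwrite('pics/top.png',a)
for t in('case','lid_handle','lid_hinge','rack','valve_block','valve_grip','base_1'):
    for r in env.pinpoint('top',t)[:5]: 
        u,v=map(int,np.round(r['location'])); print(t,r['score'].__round__(2),u,v,P[v,u].round() if 0<=v<480 and 0<=u<640 else '')
b,_=env.grab_frame('scene'); cv2.imwrite('pics/scene.png',b)
E
```

```text
case 0.83 217 270 [428. 246.  68.]
case 0.3 373 210 [ 584. -120.   55.]
lid_handle 0.84 215 322 [308. 245.  64.]
lid_handle 0.47 314 254 [471.  22.  64.]
lid_hinge 0.74 213 219 [549. 262.  65.]
lid_hinge 0.57 400 189 [ 639. -186.   53.]
rack 0.8 378 210 [ 583. -131.   59.]
valve_grip 0.81 311 250 [479.  29.  74.]
valve_grip 0.5 383 198 [ 620. -147.   38.]
base_1 0.87 392 198 [ 615. -166.   57.]
base_1 0.74 356 214 [572. -78.  59.]
base_1 0.68 374 208 [ 589. -122.   55.]
base_1 0.62 414 192 [ 633. -221.   52.]
```

View pics/top.png

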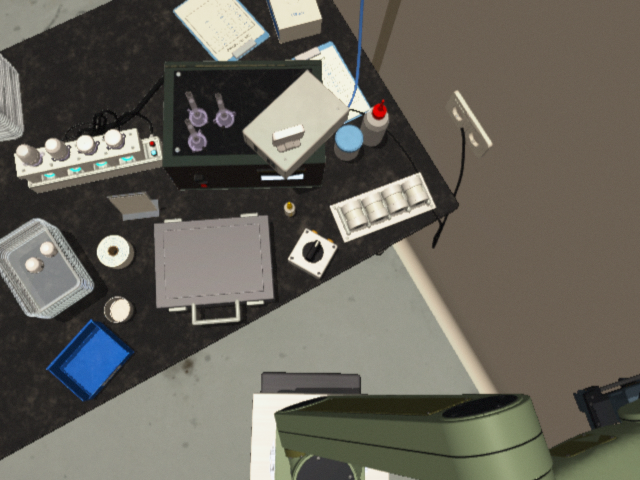

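View pics/scene.png

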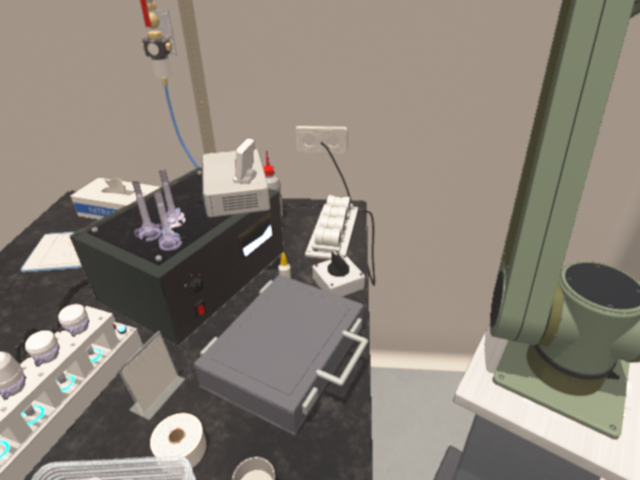

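Run:
```python
from h import *
P=np.load('top.npy')
def rect(m,lab):
    n,l,st,ce=cv2.connectedComponentsWithStats(m.astype(np.uint8))
    i=1+np.argmax(st[1:,4]); q=P[l==i][:,:2].astype(np.float32); print(lab,len(q),cv2.minAreaRect(q), np.nanmean(P[l==i][:,2])); return q
Z=P[...,2];X=P[...,0];Y=P[...,1]
rect((Z>55)&(Z<75)&(Y>100)&(Y<400)&(X<600)&(X>330),'lid')
rect((Z>48)&(Z<80)&(Y>100)&(Y<400)&(X<335)&(X>200),'handle')
rect((Z>5)&(Z<80)&(Y>-300)&(Y<-40)&(X<740)&(X>450),'rack')
rect((Z>30)&(Z<90)&(Y>-40)&(Y<90)&(X<580)&(X>400),'valve')
rect((Z>60)&(Z<90)&(Y>-40)&(Y<90)&(X<540)&(X>400),'knob')
print('oven'); q=P[(Z>100)&(X>300)&(Y>-200)&(Y<380)&(X<900)]; 
for y in range(-100,380,40):
    w=q[abs(q[:,1]-y)<20]; 
    if len(w): print(y,np.percentile(w[:,0],1).round(),np.median(w[:,2]).round(),w[:,2].max().round())
```

```text
lid 10005 ((441.59527587890625, 257.0528564453125), (234.16160583496094, 270.6846923828125), 5.584197521209717) 65.80782983342587
handle 279 ((320.7925720214844, 244.26162719726562), (34.172489166259766, 107.4596176147461), 3.5262961387634277) 65.85506164068373
rack 3655 ((627.9430541992188, -145.7257080078125), (168.5818328857422, 250.3457794189453), 17.2976131439209) 35.61982901492679
valve 1380 ((481.2296447753906, 24.1417236328125), (90.13343048095703, 94.54685974121094), 61.91461944580078) 44.058792717016914
knob 135 ((479.36260986328125, 25.173416137695312), (14.069962501525879, 49.456451416015625), 61.89572525024414) 76.87534179982033
oven
-100 769.0 121.0 200.0
-60 751.0 225.0 242.0
-20 710.0 242.0 249.0
20 655.0 241.0 249.0
60 628.0 243.0 324.0
100 613.0 242.0 325.0
140 641.0 187.0 250.0
180 647.0 184.0 249.0
220 645.0 184.0 306.0
260 642.0 184.0 218.0
300 627.0 184.0 305.0
340 638.0 182.0 194.0
```

```bash
cat >> h.py <<'E'
def plan(*wps, start=None):
    """wps: (x,y,z,yaw). prints rows (in m, rad) for each waypoint"""
    if start is None:
        p,R=pose(); yaw=np.arctan2(R[1,0],R[0,0])
    else: p=np.array(start[:3],float); yaw=np.radians(start[3])
    for w in wps:
        T=np.array(w[:3],float); dy=(np.radians(w[3])-yaw+np.pi)%(2*np.pi)-np.pi
        if len(w)>5: dy=w[5]
        n=max(int(np.ceil(np.linalg.norm(T-p)/50)),int(np.ceil(abs(dy)/.18)),1)
        if len(w)>4 and w[4]: n=max(n,w[4])
        out=[]
        for k in range(n):
            d=(T-p)/(n-k); c,s=np.cos(yaw),np.sin(yaw)
            o=np.round([c*d[0]+s*d[1], s*d[0]-c*d[1], -d[2]],1 )/1000
            sp=round(-(np.radians(w[3])-yaw+np.pi)%(2*np.pi)/1,4) if 0 else round(-dy/n,3)
            out.append((*o.round(4),sp))
            p=p+np.array([c*o[0]+s*o[1], s*o[0]-c*o[1], -o[2]])*1000; yaw-=sp
        print(w,'->',n)
        i=0
        while i<n:
            j=i
            while j<n and out[j]==out[i]: j+=1
            print('  x%d'%(j-i),[float(v) for v in out[i]]); i=j
E
python3 -c "
from h import *
plan((540,-80,300,110))"
```

```text
(540, -80, 300, 110) -> 12
  x1 [0.0408, -0.0278, -0.006, -0.134]
  x1 [0.0442, -0.0221, -0.006, -0.134]
  x1 [0.0467, -0.016, -0.006, -0.134]
  x1 [0.0484, -0.0096, -0.006, -0.134]
  x1 [0.0493, -0.0031, -0.006, -0.134]
  x1 [0.0493, 0.0035, -0.006, -0.134]
  x1 [0.0483, 0.0101, -0.006, -0.134]
  x1 [0.0466, 0.0165, -0.006, -0.134]
  x1 [0.0439, 0.0225, -0.006, -0.134]
  x1 [0.0405, 0.0282, -0.006, -0.134]
  x1 [0.0364, 0.0334, -0.006, -0.134]
  x1 [0.0317, 0.0379, -0.006, -0.134]
```

Request:
{"fn": "arm_command", "kwargs": {"motion": [{"offset": [0.041,-0.028,-0.006],"spin": -0.134},{"offset": [0.044,-0.022,-0.006],"spin": -0.134},{"offset": [0.047,-0.016,-0.006],"spin": -0.134},{"offset": [0.048,-0.01,-0.006],"spin": -0.134},{"offset": [0.049,-0.003,-0.006],"spin": -0.134}], "jaw": 0.09}}

```text
time_s: 1.12
ee_pos: [327.9, -351.4, 258.3]
ee_rot: [180.0, 0.0, 56.4]
force: [0.4, 1.2, -0.5]
gripper_width: 89.6
gripper_force: 0.0
```

Request:
{"fn": "arm_command", "kwargs": {"motion": [{"offset": [0.049,0.003,-0.006],"spin": -0.134},{"offset": [0.048,0.01,-0.006],"spin": -0.134},{"offset": [0.047,0.016,-0.006],"spin": -0.134},{"offset": [0.044,0.022,-0.006],"spin": -0.134},{"offset": [0.04,0.028,-0.006],"spin": -0.134}]}}

```text
time_s: 1.75
ee_pos: [477.8, -156.5, 288.4]
ee_rot: [180.0, 0.0, 94.9]
force: [0.3, -0.8, 0.3]
gripper_width: 89.9
gripper_force: 0.0
```

Request:
{"fn": "arm_command", "kwargs": {"motion": [{"offset": [0.036,0.033,-0.006],"spin": -0.134},{"offset": [0.032,0.038,-0.006],"spin": -0.134},{"offset": [0,0,0],"spin": 0},{"offset": [0,0,0],"spin": 0}]}}

```text
time_s: 2.25
ee_pos: [536.9, -80.3, 299.7]
ee_rot: [-179.9, 0.0, 109.9]
force: [0.6, -0.5, -0.5]
gripper_width: 89.9
gripper_force: 0.0
```

Run:
```python
from h import *
a,P=cloud('wrist'); np.save('w1.npy',P); cv2.imwrite('pics/w1.png',a)
print(pose())
for t in('rack','valve_grip','base_1'):
    for r in env.pinpoint('wrist',t)[:5]: 
        u,v=map(int,np.round(r['location'])); print(t,r['score'].__round__(2),u,v,P[v,u].round() if 0<=v<480 and 0<=u<640 else '')
```

```text
(array([536.70485686, -80.71865187, 299.7652663 ]), array([[-3.39869574e-01,  9.40472240e-01, -7.98607811e-04],
       [ 9.40472560e-01,  3.39869272e-01, -4.91881887e-04],
       [-1.91179006e-04, -9.18244420e-04, -9.99999560e-01]]))
rack 0.56 356 265 [ 597. -131.   59.]
valve_grip 0.57 300 70 [482.  26.  80.]
base_1 0.91 358 342 [534. -46. 379.]
base_1 0.84 358 207 [nan nan nan]
base_1 0.73 355 251 [ 591. -117.   57.]
base_1 0.62 359 296 [ 614. -164.   55.]
```

View pics/w1.png

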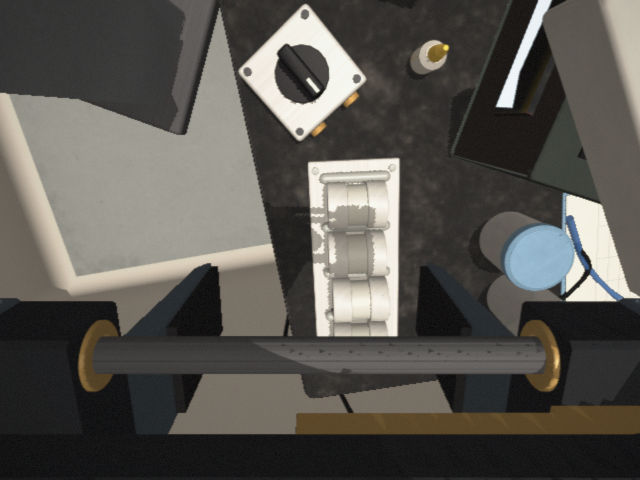

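Run:
```python
from h import *
P=np.load('w1.npy'); im=cv2.imread('pics/w1.png'); g=im.min(2)
C=cam('wrist')
# plate edges by brightness row scan, projected to z=10
L=[];Rr=[]
for v in range(165,325,4):
    row=cv2.GaussianBlur(g,(3,3),0)[v].astype(float)
    gl=np.diff(row); u=295+np.argmax(gl[295:325]); w=385+np.argmin(gl[385:412])
    L.append(ray('wrist',(u+.5,v),10,C)[:2]); Rr.append(ray('wrist',(w+.5,v),10,C)[:2])
for q in(L,Rr):
    l=cv2.fitLine(np.array(q,np.float32),cv2.DIST_HUBER,0,.01,.01).ravel(); print(l, np.degrees(np.arctan2(l[1],l[0])))
# far plate edge
q=[]
for u in range(315,396,4):
    col=g[:,u].astype(float); v=145+np.argmax(np.diff(col)[145:175]); q.append(ray('wrist',(u,v+.5),10,C)[:2])
l=cv2.fitLine(np.array(q,np.float32),cv2.DIST_HUBER,0,.01,.01).ravel(); print(l,np.degrees(np.arctan2(l[1],l[0])))
Z=P[...,2]; m=(Z>25)&(Z<75); m[:165]=0;m[335:]=0;m[:,:310]=0;m[:,410:]=0
q=P[m]; np.savetxt('/dev/null',q); print(cv2.minAreaRect(q[:,:2].astype(np.float32)))
# valve
m=(Z>30)&(Z<50);m[150:]=0;m[:,:230]=0;m[:,380:]=0;print('valve',cv2.minAreaRect(P[m][:,:2].astype(np.float32)))
m=(Z>60)&(Z<90);m[150:]=0;m[:,:230]=0;m[:,380:]=0;print('knob',cv2.minAreaRect(P[m][:,:2].astype(np.float32)))
# per-can ridge
m=(Z>50)&(Z<70); m[:165]=0;m[335:]=0;m[:,:310]=0;m[:,410:]=0
np.save('cans.npy',P[m])
```

```text
[ 3.8154942e-01 -9.2434847e-01  5.5036334e+02 -1.4107118e+02] -67.570305
[ 3.8280743e-01 -9.2382818e-01  6.3843176e+02 -9.3918968e+01] -67.4923
[ 9.2432117e-01  3.8161540e-01  5.6232050e+02 -3.4136578e+01] 22.43378
((599.5103759765625, -130.68417358398438), (74.84149932861328, 186.49647521972656), 22.687894821166992)
valve ((483.1529235839844, 25.092418670654297), (90.2120132446289, 93.14395141601562), 61.37874221801758)
knob ((481.7828063964844, 25.769283294677734), (14.018091201782227, 49.62709045410156), 61.691688537597656)
```

Run:
```python
from h import *
from scipy.optimize import least_squares
q=np.load('cans.npy'); a=np.radians(22.48); ex=np.array([np.cos(a),np.sin(a)]); ey=np.array([-ex[1],ex[0]])
o=np.array([607.8,-150.5]); x=(q[:,:2]-o)@ex; y=(q[:,:2]-o)@ey; z=q[:,2]
for yc in(81,27,-27,-81):
    m=(abs(y-yc)<17)&(abs(x)<45)
    if m.sum()<50: continue
    f=least_squares(lambda p:np.hypot(y[m]-p[0],z[m]-p[1])-25,[yc,37],loss='soft_l1'); print(yc,f.x.round(1),m.sum(),np.percentile(x[m],[1,50,99]).round(1))
```

```text
81 [81.7 36.2] 1932 [-29.3   0.4  29.2]
27 [27.5 36.3] 1726 [-30.5  -1.   28.2]
-27 [-26.5  36.3] 1551 [-27.5   2.   31.2]
```

```bash
python3 -c "
from h import *
plan((345,150,280,95))"
```

```text
(345, 150, 280, 95) -> 7
  x1 [0.0403, -0.0146, 0.0029, 0.037]
  x1 [0.0398, -0.016, 0.0029, 0.037]
  x1 [0.0391, -0.0175, 0.0028, 0.037]
  x1 [0.0385, -0.019, 0.0029, 0.037]
  x1 [0.0378, -0.0203, 0.0028, 0.037]
  x1 [0.0369, -0.0217, 0.0029, 0.037]
  x1 [0.0362, -0.0232, 0.0028, 0.037]
```

Request:
{"fn": "arm_command", "kwargs": {"motion": [{"offset": [0.04,-0.015,0.003],"spin": 0.037},{"offset": [0.04,-0.016,0.003],"spin": 0.037},{"offset": [0.039,-0.017,0.003],"spin": 0.037},{"offset": [0.038,-0.019,0.003],"spin": 0.037},{"offset": [0.038,-0.02,0.003],"spin": 0.037}]}}

```text
time_s: 3.08
ee_pos: [399.5, 84.4, 285.0]
ee_rot: [180.0, 0.0, 99.1]
force: [0.8, 0.6, 0.2]
gripper_width: 90.0
gripper_force: 0.0
```

Request:
{"fn": "arm_command", "kwargs": {"motion": [{"offset": [0.037,-0.022,0.003],"spin": 0.037},{"offset": [0.036,-0.023,0.003],"spin": 0.037},{"offset": [0,0,0],"spin": 0},{"offset": [0,0,0],"spin": 0}]}}

```text
time_s: 3.58
ee_pos: [346.0, 149.4, 279.2]
ee_rot: [179.9, 0.0, 95.1]
force: [0.3, -0.1, -0.8]
gripper_width: 90.3
gripper_force: 0.0
```

Run:
```python
from h import *
a,P=cloud('wrist'); np.save('w2.npy',P); cv2.imwrite('pics/w2.png',a)
print(pose())
for t in('case','lid_handle','lid_hinge'):
    for r in env.pinpoint('wrist',t)[:2]: 
        u,v=map(int,np.round(r['location'])); print(t,r['score'].__round__(2),u,v,P[v,u].round() if 0<=v<480 and 0<=u<640 else '')
Z=P[...,2]; m=((Z>58)&(Z<75)); m[300:]=0
n,l,st,ce=cv2.connectedComponentsWithStats(m.astype(np.uint8))
i=1+np.argmax(st[1:,4]); q=P[l==i]; print(st[i],cv2.minAreaRect(q[:,:2].astype(np.float32)),np.median(q[:,2]))
```

```text
(array([346.28222305, 149.30380594, 279.11543838]), array([[-8.76566193e-02,  9.96150388e-01,  8.50042779e-04],
       [ 9.96150681e-01,  8.76568988e-02, -2.97302085e-04],
       [-3.70669701e-04,  8.20710197e-04, -9.99999595e-01]]))
case 0.76 434 97 [437. 254.  67.]
lid_handle 0.75 290 96 [314. 244.  66.]
lid_hinge 0.75 565 90 [548. 270.  66.]
[  281     0   308   244 57816] ((436.79058837890625, 226.10208129882812), (253.89767456054688, 208.0476837158203), 5.551078796386719) 67.21035106170748
```

View pics/w2.png

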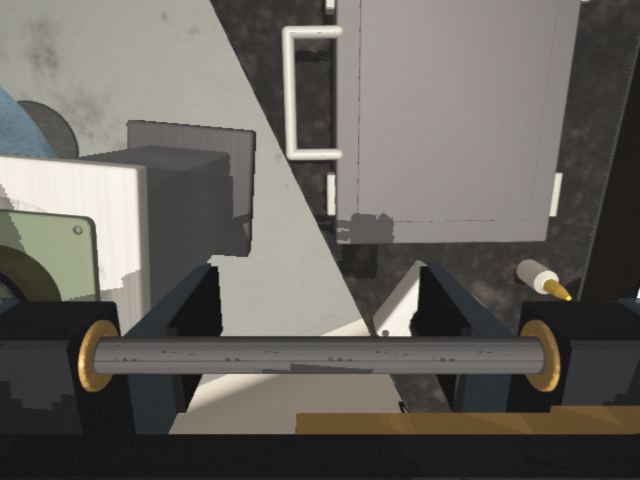

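Run:
```python
from h import *
C=cam('wrist'); a=np.radians(5.55); ex=np.array([np.cos(a),np.sin(a)]); ey=np.array([-ex[1],ex[0]])
im=cv2.imread('pics/w2.png'); g=cv2.GaussianBlur(im.min(2),(3,3),0).astype(float)
for v in(50,80,110,140):
    d=np.diff(g[v]); l=275+np.argmax(d[275:292])+.5; r=288+np.argmin(d[288:304])+.5
    w=ray('wrist',((l+r)/2,v),63,C)[:2]; f=325+np.argmax(abs(d[325:348]))+.5; h=ray('wrist',(f,v),66,C)[:2]
    print(v,l,r,w.round(1),'ex,ey',(w@ex).round(1),(w@ey).round(1),'front',f,(h@ex).round(1))
for n,p,z in(('b1',(290,32),63),('b2',(292,155),63)): w=ray('wrist',p,z,C)[:2]; print(n,w.round(1),w@ex,w@ey)
P=np.load('w2.npy'); Z=P[...,2]; m=((Z>60)&(Z<75)); m[300:]=0;m[:,:320]=0;q=P[m][:,:2]; x=q@ex;y=q@ey
print('lid ex',np.percentile(x[(y>170)&(y<200)],[.2,99.8]),'ey min',np.percentile(y,.2))
```

```text
50 282.5 293.5 [309.6 280.7] ex,ey 335.3 249.4 front 336.5 376.0
80 283.5 294.5 [312.1 257.2] ex,ey 335.5 225.8 front 336.5 376.1
110 284.5 295.5 [314.6 232.7] ex,ey 335.6 201.2 front 336.5 376.2
140 285.5 296.5 [317.2 207.2] ex,ey 335.8 175.6 front 336.5 376.3
b1 [310.4 294.6] 337.407428237972 263.1761299175786
b2 [319.  194.2] 336.2780983542231 162.40354268820394
lid ex [375.66588134 573.61925694] ey min 27.6928555719371
```

Run:
```python
from h import *
plan((313.5,244.1,150,95.55),(313.5,244.1,58,95.55,3))
t=np.concatenate([np.arange(0,1.7,.1),[1.7,1.73]]); p=np.array([-240*np.cos(t)+3*np.sin(t),240*np.sin(t)+3*np.cos(t)]).T.round()
print(np.diff(p,axis=0).tolist())
```

```text
(313.5, 244.1, 150, 95.55) -> 4
  x2 [0.0243, -0.0061, 0.0322, -0.002]
  x1 [0.0244, -0.006, 0.0323, -0.002]
  x1 [0.0243, -0.0059, 0.0322, -0.002]
(313.5, 244.1, 58, 95.55, 3) -> 3
  x2 [0.0, -0.0, 0.0307, -0.001]
  x1 [0.0, -0.0, 0.0306, -0.001]
[[1.0, 24.0], [4.0, 24.0], [7.0, 23.0], [8.0, 22.0], [11.0, 22.0], [13.0, 20.0], [14.0, 19.0], [17.0, 17.0], [18.0, 16.0], [20.0, 14.0], [21.0, 11.0], [22.0, 10.0], [23.0, 7.0], [23.0, 5.0], [24.0, 3.0], [24.0, 0.0], [24.0, -2.0], [7.0, -2.0]]
```

Request:
{"fn": "arm_command", "kwargs": {"motion": [{"offset": [0.0243,-0.006,0.0322],"spin": -0.002},{"offset": [0.0243,-0.006,0.0322],"spin": -0.002},{"offset": [0.0243,-0.006,0.0322],"spin": -0.002},{"offset": [0.0243,-0.006,0.0322],"spin": -0.002}], "jaw": 0.036}}

```text
time_s: 4.28
ee_pos: [313.3, 245.0, 149.2]
ee_rot: [180.0, -0.0, 95.5]
force: [0.1, 0.3, 0.5]
gripper_width: 53.0
gripper_force: 0.0
```

Request:
{"fn": "arm_command", "kwargs": {"motion": [{"offset": [0,0,0.03],"spin": 0},{"offset": [0,0,0.03],"spin": 0},{"offset": [0,0,0.032],"spin": 0},{"offset": [0,0,0],"spin": 0}]}}

```text
time_s: 4.78
ee_pos: [312.0, 243.3, 56.6]
ee_rot: [-179.7, 0.2, 95.5]
force: [-0.3, 0.4, 0.7]
gripper_width: 36.0
gripper_force: 0.0
```

Request:
{"fn": "arm_command", "kwargs": {"motion": [{"offset": [0,0,0],"spin": 0},{"offset": [0,0,0],"spin": 0},{"offset": [0,0,0],"spin": 0},{"offset": [0,0,0],"spin": 0}], "jaw": 0.0, "newtons": 25}}

```text
time_s: 5.28
ee_pos: [312.2, 244.7, 58.9]
ee_rot: [-180.0, -0.0, 95.5]
force: [-3.0, 0.6, 6.4]
gripper_width: 9.3
gripper_force: 25.0
```

Request:
{"fn": "arm_command", "kwargs": {"motion": [{"offset": [0,0.001,-0.024],"spin": 0},{"offset": [0,0.004,-0.024],"spin": 0},{"offset": [0,0.007,-0.023],"spin": 0},{"offset": [0,0.008,-0.022],"spin": 0}]}}

```text
time_s: 5.78
ee_pos: [331.3, 246.7, 151.9]
ee_rot: [-179.8, -0.1, 95.5]
force: [-2.0, 2.1, -2.6]
gripper_width: 9.4
gripper_force: 25.0
```

Request:
{"fn": "arm_command", "kwargs": {"motion": [{"offset": [0,0.011,-0.022],"spin": 0},{"offset": [0,0.013,-0.02],"spin": 0},{"offset": [0,0.014,-0.019],"spin": 0},{"offset": [0,0.017,-0.017],"spin": 0}]}}

```text
time_s: 6.28
ee_pos: [383.3, 252.0, 230.3]
ee_rot: [-179.5, -0.1, 95.5]
force: [-11.2, 1.9, 8.3]
gripper_width: 9.5
gripper_force: 25.0
```

Request:
{"fn": "arm_command", "kwargs": {"motion": [{"offset": [0,0.017,-0.017],"spin": 0},{"offset": [0,0.02,-0.015],"spin": 0},{"offset": [0,0.021,-0.012],"spin": 0},{"offset": [0,0.022,-0.01],"spin": 0}]}}

```text
time_s: 6.78
ee_pos: [466.6, 260.3, 284.5]
ee_rot: [-180.0, -0.1, 95.6]
force: [-1.2, 1.9, -0.2]
gripper_width: 9.1
gripper_force: 25.0
```

Request:
{"fn": "arm_command", "kwargs": {"motion": [{"offset": [0,0.023,-0.007],"spin": 0},{"offset": [0,0.023,-0.005],"spin": 0},{"offset": [0,0.024,-0.003],"spin": 0},{"offset": [0,0.024,0],"spin": 0}]}}

```text
time_s: 7.28
ee_pos: [560.8, 269.6, 299.1]
ee_rot: [180.0, -0.1, 95.6]
force: [-1.1, 0.9, 3.0]
gripper_width: 9.1
gripper_force: 25.0
```

Request:
{"fn": "arm_command", "kwargs": {"motion": [{"offset": [0,0.024,0.002],"spin": 0},{"offset": [0,0.006,0.001],"spin": 0},{"offset": [0,0,0],"spin": 0},{"offset": [0,0,0],"spin": 0}]}}

```text
time_s: 7.78
ee_pos: [589.9, 272.4, 296.0]
ee_rot: [179.9, -0.1, 95.6]
force: [-0.0, 4.4, 3.7]
gripper_width: 9.3
gripper_force: 25.0
```

Request:
{"fn": "arm_command", "kwargs": {"motion": [{"offset": [0,0.004,0],"spin": 0},{"offset": [0,0.002,0],"spin": 0},{"offset": [0,0,0],"spin": 0}]}}

```text
time_s: 8.15
ee_pos: [596.1, 273.0, 294.9]
ee_rot: [-180.0, -0.1, 95.6]
force: [-1.2, 5.4, 1.8]
gripper_width: 9.6
gripper_force: 25.0
```

Request:
{"fn": "arm_command", "kwargs": {"motion": [{"offset": [0,0,0],"spin": 0},{"offset": [0,0,0],"spin": 0},{"offset": [0,0,-0.04],"spin": 0},{"offset": [0,0,-0.04],"spin": 0}], "jaw": 0.04}}

```text
time_s: 8.65
ee_pos: [596.3, 271.3, 375.3]
ee_rot: [-179.9, 0.1, 95.5]
force: [0.3, 0.3, 0.9]
gripper_width: 39.9
gripper_force: 0.0
```

Request:
{"fn": "arm_command", "kwargs": {"motion": [{"offset": [-0.04,-0.035,0],"spin": 0},{"offset": [-0.04,-0.035,0],"spin": 0},{"offset": [-0.04,-0.04,0.02],"spin": 0},{"offset": [-0.03,-0.035,0.02],"spin": 0},{"offset": [0,0,0],"spin": 0}], "jaw": 0.09}}

```text
time_s: 9.28
ee_pos: [463.1, 106.2, 333.6]
ee_rot: [-179.7, 0.1, 95.4]
force: [0.6, -0.3, 0.5]
gripper_width: 86.8
gripper_force: 0.0
```

Run:
```python
from h import *
a,P=cloud('wrist'); np.save('w3.npy',P); cv2.imwrite('pics/w3.png',a); print(pose()[0])
for t in('can_1','lid_handle','case'):
    for r in env.pinpoint('wrist',t)[:8]: 
        u,v=map(int,np.round(r['location'])); p=P[v,u] if 0<=v<480 and 0<=u<640 else np.zeros(3)
        b=np.radians(5.55); q=p[:2]-[452.8,257.6]; print(t,r['score'].__round__(2),u,v,p.round(),'case', (q@[np.cos(b),np.sin(b)]).round(),(q@[-np.sin(b),np.cos(b)]).round())
```

```text
[465.60246765 107.66813153 334.98459203]
can_1 0.88 325 101 [460. 202.  52.] case 2.0 -57.0
can_1 0.83 376 95 [511. 212.  53.] case 54.0 -51.0
can_1 0.35 397 341 [478. 142. 413.] case 14.0 -118.0
case 0.71 325 49 [455. 257.   5.] case 2.0 -1.0
```

View pics/w3.png

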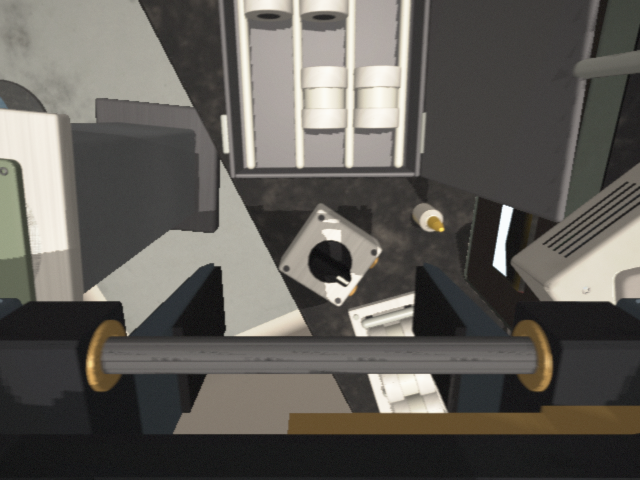

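Run:
```python
from h import *
from scipy.optimize import least_squares
P=np.load('w3.npy').reshape(-1,3); b=5.55;a=np.radians(b); ex=np.array([np.cos(a),np.sin(a)]); ey=np.array([-ex[1],ex[0]])
q=P[:,:2]-[452.8,257.6]; x=q@ex;y=q@ey;z=P[:,2]
for xc,yc in((0,-52.5),(56,-52.5)):
    m=(abs(x-xc)<18)&(abs(y-yc)<36)&(z>45)&(z<64)
    f=least_squares(lambda p:np.hypot(x[m]-p[0],z[m]-p[1])-25,[xc,32],loss='soft_l1'); print(xc,yc,f.x.round(1),np.percentile(y[m],[1,99]).round(1))
plan((457.9,205.3,130,185.55),(457.9,205.3,30,185.55,3))
```

```text
0 -52.5 [-0.3 30.6] [-83.1 -24.6]
56 -52.5 [55.8 30.6] [-82.3 -23.9]
(457.9, 205.3, 130, 185.55) -> 9
  x1 [0.0107, -0.0001, 0.0229, -0.174]
  x1 [0.0106, 0.0018, 0.0229, -0.174]
  x1 [0.0101, 0.0036, 0.0229, -0.174]
  x1 [0.0093, 0.0053, 0.0229, -0.174]
  x1 [0.0083, 0.0068, 0.0229, -0.174]
  x1 [0.007, 0.0081, 0.0228, -0.174]
  x1 [0.0055, 0.0092, 0.0229, -0.174]
  x1 [0.0038, 0.01, 0.0228, -0.174]
  x1 [0.0019, 0.0105, 0.0229, -0.174]
(457.9, 205.3, 30, 185.55, 3) -> 3
  x2 [-0.0, 0.0, 0.0333, -0.001]
  x1 [-0.0, 0.0, 0.0334, -0.001]
```

Request:
{"fn": "arm_command", "kwargs": {"motion": [{"offset": [0.0107,0,0.023],"spin": -0.174},{"offset": [0.0106,0.0018,0.023],"spin": -0.174},{"offset": [0.0101,0.0036,0.023],"spin": -0.174},{"offset": [0.0093,0.0053,0.023],"spin": -0.174},{"offset": [0.0083,0.0068,0.023],"spin": -0.174}], "jaw": 0.09}}

```text
time_s: 10.1
ee_pos: [462.6, 163.7, 219.7]
ee_rot: [179.9, 0.1, 145.8]
force: [0.6, 1.0, -0.6]
gripper_width: 90.3
gripper_force: 0.0
```

Request:
{"fn": "arm_command", "kwargs": {"motion": [{"offset": [0.007,0.0081,0.023],"spin": -0.174},{"offset": [0.0055,0.0092,0.023],"spin": -0.174},{"offset": [0.0038,0.01,0.023],"spin": -0.174},{"offset": [0.0019,0.0105,0.02],"spin": -0.174},{"offset": [0,0,0],"spin": 0}]}}

```text
time_s: 10.72
ee_pos: [456.9, 205.9, 129.9]
ee_rot: [-179.9, -0.1, -174.7]
force: [0.7, -0.7, 0.2]
gripper_width: 89.6
gripper_force: 0.0
```

Request:
{"fn": "arm_command", "kwargs": {"motion": [{"offset": [0,0,0],"spin": 0},{"offset": [0,0,0],"spin": 0}]}}

```text
time_s: 10.98
ee_pos: [457.6, 204.9, 132.1]
ee_rot: [180.0, 0.1, -174.8]
force: [-0.2, -0.1, 0.8]
gripper_width: 89.9
gripper_force: 0.0
```

Request:
{"fn": "arm_command", "kwargs": {"motion": [{"offset": [0,0,0.04],"spin": -0.005},{"offset": [0,0,0.04],"spin": 0},{"offset": [0,0,0.022],"spin": 0},{"offset": [0,0,0],"spin": 0}]}}

```text
time_s: 11.48
ee_pos: [456.2, 204.3, 28.4]
ee_rot: [-180.0, -0.1, -174.5]
force: [-0.6, 0.6, 0.2]
gripper_width: 89.7
gripper_force: 0.0
```

Request:
{"fn": "arm_command", "kwargs": {"motion": [{"offset": [0,0,0],"spin": 0},{"offset": [0,0,0],"spin": 0},{"offset": [0,0,0],"spin": 0},{"offset": [0,0,0],"spin": 0}], "jaw": 0.05, "newtons": 40}}

```text
time_s: 11.98
ee_pos: [457.2, 204.9, 29.9]
ee_rot: [180.0, 0.1, -174.4]
force: [-1.0, -1.2, 4.3]
gripper_width: 60.0
gripper_force: 40.0
```

Run:
```python
from h import *
p,R=pose(); yaw=np.degrees(np.arctan2(R[1,0],R[0,0])); print(p,yaw,env.state()['gripper_width'])
plan((p[0],p[1],160,yaw),(628.2,-199.9,170,112.5),start=(*p,yaw))
```

```text
[457.19336536 204.85481545  29.87134863] -174.40869849164164 59.99537144578024
(np.float64(457.19336536307816), np.float64(204.85481544913742), 160, np.float64(-174.40869849164164)) -> 3
  x2 [-0.0, 0.0, -0.0434, -0.0]
  x1 [-0.0, 0.0, -0.0433, -0.0]
(628.2, -199.9, 170, 112.5) -> 9
  x1 [-0.0145, -0.0466, -0.0011, 0.142]
  x1 [-0.021, -0.0441, -0.0011, 0.142]
  x1 [-0.027, -0.0407, -0.0011, 0.142]
  x1 [-0.0325, -0.0364, -0.0011, 0.142]
  x1 [-0.0373, -0.0315, -0.0011, 0.142]
  x1 [-0.0414, -0.0259, -0.0011, 0.142]
  x1 [-0.0446, -0.0197, -0.0011, 0.142]
  x1 [-0.047, -0.0132, -0.0012, 0.142]
  x1 [-0.0484, -0.0065, -0.0011, 0.142]
```

Request:
{"fn": "arm_command", "kwargs": {"motion": [{"offset": [0,0,-0.043],"spin": 0},{"offset": [0,0,-0.043],"spin": 0},{"offset": [0,0,-0.044],"spin": 0},{"offset": [-0.0145,-0.0466,-0.001],"spin": 0.142},{"offset": [-0.021,-0.0441,-0.001],"spin": 0.142}]}}

```text
time_s: 12.6
ee_pos: [494.9, 114.3, 161.8]
ee_rot: [180.0, 0.1, 169.1]
force: [0.6, 0.0, -1.2]
gripper_width: 59.6
gripper_force: 40.0
```

Request:
{"fn": "arm_command", "kwargs": {"motion": [{"offset": [-0.027,-0.0407,-0.001],"spin": 0.142},{"offset": [-0.0325,-0.0364,-0.001],"spin": 0.142},{"offset": [-0.0373,-0.0315,-0.001],"spin": 0.142},{"offset": [-0.0414,-0.0259,-0.001],"spin": 0.142},{"offset": [-0.0446,-0.0197,-0.001],"spin": 0.142}]}}

```text
time_s: 13.22
ee_pos: [589.7, -111.4, 165.8]
ee_rot: [-180.0, -0.0, 128.3]
force: [0.5, 0.3, -2.1]
gripper_width: 59.8
gripper_force: 40.0
```

Request:
{"fn": "arm_command", "kwargs": {"motion": [{"offset": [-0.047,-0.0132,-0.001],"spin": 0.142},{"offset": [-0.0484,-0.0065,-0.001],"spin": 0.142},{"offset": [0,0,0],"spin": 0},{"offset": [0,0,0],"spin": 0}]}}

```text
time_s: 13.72
ee_pos: [626.8, -199.4, 167.3]
ee_rot: [-179.9, -0.1, 112.4]
force: [-0.5, -0.6, -1.8]
gripper_width: 59.5
gripper_force: 40.0
```

Run:
```python
from h import *
p,R=pose(); yaw=np.degrees(np.arctan2(R[1,0],R[0,0])); print(p,yaw,env.state()['gripper_width'])
a=np.radians(22.5); ex=np.array([np.cos(a),np.sin(a)]); ey=np.array([-ex[1],ex[0]])
P=np.load('w1.npy').reshape(-1,3); T=np.load('top.npy').reshape(-1,3)
for n,Q in(('w',P),('t',T)):
    q=Q[:,:2]-[607.6,-150]; x=q@ex;y=q@ey
    for h in(60,90,120,150):
        m=(Q[:,2]>h)&(Q[:,2]<400)&(abs(y)<150)&(x>40)&(x<300); 
        if m.any(): i=np.argmin(np.where(m,x,1e9)); print(n,h,x[i].round(),y[i].round(),Q[i].round())
im,P=cloud('wrist'); cv2.imwrite('pics/w4.png',im)
```

```text
[ 626.80130382 -199.44840383  167.33426919] 112.36109533974094 59.48037328866228
w 60 40.0 125.0 [597. -19. 367.]
w 90 40.0 125.0 [597. -19. 367.]
w 120 40.0 125.0 [597. -19. 367.]
w 150 40.0 125.0 [597. -19. 367.]
t 60 102.0 126.0 [654.   5. 101.]
t 90 102.0 126.0 [654.   5. 101.]
t 120 103.0 126.0 [655.   5. 148.]
t 150 104.0 128.0 [654.   7. 182.]
```

View pics/w4.png

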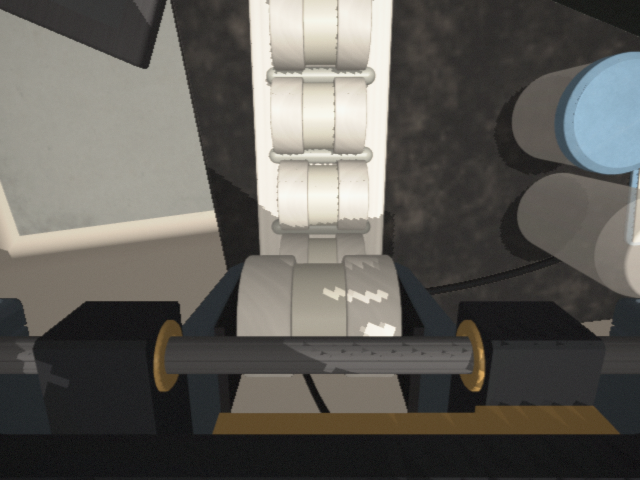

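Request:
{"fn": "arm_command", "kwargs": {"motion": [{"offset": [-0.001,0.001,0.03],"spin": 0},{"offset": [0,0,0.03],"spin": 0},{"offset": [0,0,0.018],"spin": 0},{"offset": [0,0,0.008],"spin": 0},{"offset": [0,0,0.003],"spin": 0}]}}

```text
time_s: 14.4
ee_pos: [629.2, -200.3, 79.5]
ee_rot: [180.0, 0.0, 112.4]
force: [-0.6, -0.0, -2.1]
gripper_width: 59.5
gripper_force: 40.0
```

Request:
{"fn": "arm_command", "kwargs": {"motion": [{"offset": [0,0,0],"spin": 0},{"offset": [0,0,0],"spin": 0}]}}

```text
time_s: 14.65
ee_pos: [629.4, -200.7, 80.1]
ee_rot: [179.9, 0.1, 112.3]
force: [0.3, -0.0, -1.8]
gripper_width: 59.8
gripper_force: 40.0
```

Request:
{"fn": "arm_command", "kwargs": {"motion": [{"offset": [0,0,0.002],"spin": 0},{"offset": [0,0,0],"spin": 0},{"offset": [0,0,0],"spin": 0}]}}

```text
time_s: 15.02
ee_pos: [629.3, -200.7, 78.3]
ee_rot: [179.9, 0.1, 112.3]
force: [-1.4, 0.2, 5.4]
gripper_width: 59.9
gripper_force: 40.0
```

Request:
{"fn": "arm_command", "kwargs": {"motion": [{"offset": [0,0,0.001],"spin": 0},{"offset": [0,0,0],"spin": 0},{"offset": [0,0,0],"spin": 0}]}}

```text
time_s: 15.4
ee_pos: [629.4, -200.7, 78.3]
ee_rot: [179.9, 0.1, 112.3]
force: [-2.2, 1.0, 9.6]
gripper_width: 59.5
gripper_force: 40.0
```

Request:
{"fn": "arm_command", "kwargs": {"motion": [{"offset": [0,0,0],"spin": 0},{"offset": [0,0,0],"spin": 0},{"offset": [0,0,-0.02],"spin": 0},{"offset": [0,0,-0.04],"spin": 0},{"offset": [0,0,-0.04],"spin": 0}], "jaw": 0.085}}

```text
time_s: 16.02
ee_pos: [628.6, -200.5, 176.3]
ee_rot: [-179.9, -0.1, 112.3]
force: [0.6, -0.1, -0.2]
gripper_width: 85.1
gripper_force: 0.0
```

Run:
```python
from h import *
p,R=pose(); yaw=np.degrees(np.arctan2(R[1,0],R[0,0])); print(p,yaw,env.state()['gripper_width'])
plan((513.6,210.8,150,185.55),(513.6,210.8,30,185.55,3))
print('back'); plan((607.6,-150,170,112.5),start=(513.6,210.8,170,185.55))
```

```text
[ 628.58020466 -200.51369148  176.31799462] 112.34281602059153 85.0604231825599
(513.6, 210.8, 150, 185.55) -> 9
  x1 [0.0471, 0.0056, 0.0029, -0.142]
  x1 [0.0459, 0.0122, 0.0029, -0.142]
  x1 [0.0437, 0.0185, 0.0029, -0.142]
  x1 [0.0406, 0.0245, 0.0029, -0.142]
  x1 [0.0367, 0.03, 0.0029, -0.142]
  x1 [0.0321, 0.0349, 0.003, -0.142]
  x1 [0.0269, 0.0392, 0.0029, -0.142]
  x1 [0.021, 0.0425, 0.003, -0.142]
  x1 [0.0148, 0.0451, 0.0029, -0.142]
(513.6, 210.8, 30, 185.55, 3) -> 3
  x3 [0.0, 0.0, 0.04, 0.0]
back
(607.6, -150, 170, 112.5) -> 8
  x1 [-0.0073, -0.046, -0.0, 0.159]
  x1 [-0.0145, -0.0443, -0.0, 0.159]
  x1 [-0.0214, -0.0414, -0.0, 0.159]
  x1 [-0.0276, -0.0375, -0.0, 0.159]
  x1 [-0.0333, -0.0327, -0.0, 0.159]
  x1 [-0.038, -0.027, -0.0, 0.159]
  x1 [-0.0418, -0.0206, -0.0, 0.159]
  x1 [-0.0445, -0.0138, -0.0, 0.159]
```

Run:
```python
from h import *
plan((465,80,170,185.55),(512.6,210.8,150,185.55))
print('back'); plan((465,80,180,185.55),(607.6,-150,180,112.5),start=(512.6,210.8,160,185.55))
```

```text
(465, 80, 170, 185.55) -> 8
  x1 [0.0402, -0.0056, 0.0008, -0.16]
  x1 [0.0406, 0.0009, 0.0008, -0.16]
  x1 [0.0399, 0.0073, 0.0008, -0.16]
  x1 [0.0382, 0.0136, 0.0008, -0.16]
  x1 [0.0356, 0.0196, 0.0008, -0.16]
  x1 [0.032, 0.025, 0.0008, -0.16]
  x1 [0.0276, 0.0297, 0.0008, -0.16]
  x1 [0.0226, 0.0338, 0.0007, -0.16]
(512.6, 210.8, 150, 185.55) -> 3
  x2 [-0.0201, 0.0418, 0.0067, 0.001]
  x1 [-0.02, 0.0419, 0.0066, 0.001]
back
(465, 80, 180, 185.55) -> 3
  x1 [0.02, -0.0419, -0.0067, -0.0]
  x1 [0.02, -0.0418, -0.0067, -0.0]
  x1 [0.02, -0.0419, -0.0066, -0.0]
(607.6, -150, 180, 112.5) -> 8
  x1 [-0.015, -0.0303, -0.0, 0.159]
  x1 [-0.0196, -0.0276, -0.0, 0.159]
  x1 [-0.0237, -0.0241, -0.0, 0.159]
  x1 [-0.0272, -0.0201, -0.0, 0.159]
  x1 [-0.03, -0.0155, -0.0, 0.159]
  x1 [-0.0321, -0.0106, -0.0, 0.159]
  x1 [-0.0334, -0.0054, -0.0, 0.159]
  x1 [-0.0339, 0.0, -0.0, 0.159]
```

Request:
{"fn": "arm_command", "kwargs": {"motion": [{"offset": [0.0402,-0.0056,0.001],"spin": -0.16},{"offset": [0.0406,0.001,0.001],"spin": -0.16},{"offset": [0.04,0.0073,0.001],"spin": -0.16},{"offset": [0.0382,0.0136,0.001],"spin": -0.16},{"offset": [0.0356,0.0196,0.001],"spin": -0.16}]}}

```text
time_s: 16.65
ee_pos: [525.8, -24.1, 170.7]
ee_rot: [-180.0, -0.0, 158.5]
force: [-0.8, -0.3, 0.3]
gripper_width: 85.1
gripper_force: 0.0
```

Request:
{"fn": "arm_command", "kwargs": {"motion": [{"offset": [0.032,0.025,0.001],"spin": -0.16},{"offset": [0.0276,0.0297,0.001],"spin": -0.16},{"offset": [0.0226,0.0338,0.001],"spin": -0.16}]}}

```text
time_s: 17.02
ee_pos: [464.5, 81.1, 167.8]
ee_rot: [-180.0, -0.0, -174.0]
force: [0.5, 0.8, -0.7]
gripper_width: 84.9
gripper_force: 0.0
```

Request:
{"fn": "arm_command", "kwargs": {"motion": [{"offset": [-0.02,0.0418,0.0067],"spin": 0},{"offset": [-0.02,0.0418,0.0067],"spin": 0},{"offset": [-0.02,0.0418,0.0067],"spin": 0},{"offset": [0,0,0],"spin": 0},{"offset": [0,0,0],"spin": 0}]}}

```text
time_s: 17.65
ee_pos: [512.0, 210.4, 147.5]
ee_rot: [-179.9, -0.1, -174.3]
force: [0.5, 0.1, 0.5]
gripper_width: 85.3
gripper_force: 0.0
```

Run:
```python
from h import *
p,R=pose(); yaw=np.degrees(np.arctan2(R[1,0],R[0,0])); print(p,yaw,env.state()['gripper_width'])
plan((512.8,210.8,30,185.55,4))
```

```text
[512.01744405 210.37524377 147.4792392 ] -174.29058061804974 85.27660804154826
(512.8, 210.8, 30, 185.55, 4) -> 4
  x2 [-0.0002, 0.0001, 0.0294, 0.001]
  x1 [-0.0002, 0.0001, 0.0293, 0.001]
  x1 [-0.0002, 0.0, 0.0294, 0.001]
```

Request:
{"fn": "arm_command", "kwargs": {"motion": [{"offset": [0,0,0.035],"spin": 0.003},{"offset": [0,0,0.035],"spin": 0},{"offset": [0,0,0.03],"spin": 0},{"offset": [0,0,0.018],"spin": 0},{"offset": [0,0,0],"spin": 0}]}}

```text
time_s: 18.27
ee_pos: [511.3, 209.2, 29.1]
ee_rot: [-179.9, -0.2, -174.6]
force: [0.6, -0.4, -0.3]
gripper_width: 85.0
gripper_force: 0.0
```

Request:
{"fn": "arm_command", "kwargs": {"motion": [{"offset": [0,0,0],"spin": 0},{"offset": [0,0,0],"spin": 0},{"offset": [0,0,0],"spin": 0},{"offset": [0,0,0],"spin": 0}], "jaw": 0.05, "newtons": 40}}

```text
time_s: 18.77
ee_pos: [513.1, 210.8, 30.9]
ee_rot: [-180.0, 0.1, -174.5]
force: [-0.6, -1.9, 5.1]
gripper_width: 59.7
gripper_force: 40.0
```

Request:
{"fn": "arm_command", "kwargs": {"motion": [{"offset": [0,0,-0.043],"spin": 0},{"offset": [0,0,-0.043],"spin": 0},{"offset": [0,0,-0.044],"spin": 0}]}}

```text
time_s: 19.15
ee_pos: [512.0, 210.9, 160.8]
ee_rot: [-180.0, -0.1, -174.5]
force: [0.3, -0.3, -1.3]
gripper_width: 60.0
gripper_force: 40.0
```

Request:
{"fn": "arm_command", "kwargs": {"motion": [{"offset": [0.02,-0.0418,-0.0067],"spin": 0},{"offset": [0.02,-0.0418,-0.0067],"spin": 0},{"offset": [0.02,-0.0418,-0.0067],"spin": 0},{"offset": [-0.015,-0.0303,0],"spin": 0.159},{"offset": [-0.0196,-0.0276,0],"spin": 0.159}]}}

```text
time_s: 19.77
ee_pos: [500.4, 21.9, 180.2]
ee_rot: [180.0, -0.0, 167.0]
force: [0.2, 0.2, -0.7]
gripper_width: 59.9
gripper_force: 40.0
```

Request:
{"fn": "arm_command", "kwargs": {"motion": [{"offset": [-0.0237,-0.0241,0],"spin": 0.159},{"offset": [-0.0272,-0.02,0],"spin": 0.159},{"offset": [-0.03,-0.0155,0],"spin": 0.159},{"offset": [-0.0321,-0.0106,0],"spin": 0.159},{"offset": [-0.0334,-0.0054,0],"spin": 0.159}]}}

```text
time_s: 20.4
ee_pos: [589.6, -121.6, 179.5]
ee_rot: [-180.0, -0.1, 121.4]
force: [0.1, 0.4, -1.3]
gripper_width: 59.7
gripper_force: 40.0
```

Request:
{"fn": "arm_command", "kwargs": {"motion": [{"offset": [-0.0339,0,0],"spin": 0.159},{"offset": [0,0,0],"spin": 0},{"offset": [0,0,0],"spin": 0}]}}

```text
time_s: 20.78
ee_pos: [606.6, -149.1, 179.5]
ee_rot: [-179.9, -0.1, 112.7]
force: [0.9, 0.9, -1.5]
gripper_width: 60.1
gripper_force: 40.0
```

```bash
cat > st.py <<'E'
from h import *
import sys
p,R=pose(); yaw=np.degrees(np.arctan2(R[1,0],R[0,0])); print(p.round(1),yaw.round(2),env.state()['gripper_width'])
w=tuple(map(float,sys.argv[1].split(','))); plan((w[0],w[1],p[2],w[2]))
if len(sys.argv)>2: im,_=env.grab_frame('wrist'); cv2.imwrite('pics/'+sys.argv[2],im)
E
python3 st.py 608.6,-150.5,112.5 w5.png
```

```text
[ 606.6 -149.1  179.5] 112.68 60.070314457756574
(608.6, -150.5, np.float64(179.47542593917407), 112.5) -> 1
  x1 [-0.0021, 0.0013, -0.0, 0.003]
```

View pics/w5.png

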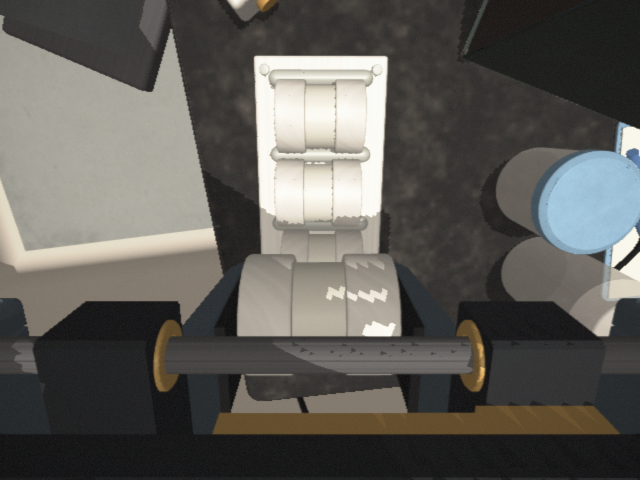

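Request:
{"fn": "arm_command", "kwargs": {"motion": [{"offset": [-0.002,0.001,0.04],"spin": 0.003},{"offset": [0,0,0.035],"spin": 0},{"offset": [0,0,0.015],"spin": 0},{"offset": [0,0,0.007],"spin": 0},{"offset": [0,0,0],"spin": 0}]}}

```text
time_s: 21.45
ee_pos: [609.4, -151.0, 83.8]
ee_rot: [180.0, 0.0, 112.5]
force: [-0.5, -0.2, -1.5]
gripper_width: 60.0
gripper_force: 40.0
```

Request:
{"fn": "arm_command", "kwargs": {"motion": [{"offset": [0,0,0.002],"spin": 0},{"offset": [0,0,0],"spin": 0},{"offset": [0,0,0],"spin": 0}]}}

```text
time_s: 21.82
ee_pos: [609.3, -151.3, 81.6]
ee_rot: [180.0, 0.0, 112.5]
force: [-0.9, 0.3, -1.7]
gripper_width: 59.6
gripper_force: 40.0
```

Request:
{"fn": "arm_command", "kwargs": {"motion": [{"offset": [0,0,0.001],"spin": 0},{"offset": [0,0,0],"spin": 0},{"offset": [0,0,0],"spin": 0}]}}

```text
time_s: 22.2
ee_pos: [609.0, -151.2, 80.1]
ee_rot: [-180.0, 0.0, 112.5]
force: [-0.6, -0.2, -1.9]
gripper_width: 59.6
gripper_force: 40.0
```

Request:
{"fn": "arm_command", "kwargs": {"motion": [{"offset": [0,0,0.001],"spin": 0},{"offset": [0,0,0],"spin": 0},{"offset": [0,0,0],"spin": 0}]}}

```text
time_s: 22.58
ee_pos: [609.1, -151.2, 79.7]
ee_rot: [180.0, 0.0, 112.5]
force: [-1.5, 0.6, 3.6]
gripper_width: 60.2
gripper_force: 40.0
```

Request:
{"fn": "arm_command", "kwargs": {"motion": [{"offset": [0,0,0.001],"spin": 0},{"offset": [0,0,0],"spin": 0},{"offset": [0,0,0],"spin": 0}]}}

```text
time_s: 22.95
ee_pos: [609.1, -151.2, 79.5]
ee_rot: [180.0, 0.0, 112.5]
force: [-2.0, 0.4, 8.7]
gripper_width: 59.8
gripper_force: 40.0
```

Request:
{"fn": "arm_command", "kwargs": {"motion": [{"offset": [0,0,0],"spin": 0},{"offset": [0,0,0],"spin": 0},{"offset": [0,0,-0.02],"spin": 0},{"offset": [0,0,-0.04],"spin": 0},{"offset": [0,0,-0.04],"spin": 0}], "jaw": 0.085}}

```text
time_s: 23.58
ee_pos: [608.8, -151.1, 178.4]
ee_rot: [-179.9, -0.0, 112.5]
force: [-0.5, 0.0, 0.3]
gripper_width: 85.0
gripper_force: 0.0
```

Run:
```python
from h import *
print(pose()[0])
plan((440,100,180,185.55),(447.7,309.9,150,185.55))
print('back'); plan((440,100,180,185.55),(588.4,-101.2,180,112.5),start=(447.7,309.9,160,185.55))
```

```text
[ 608.84114857 -151.13790264  178.44915821]
(440, 100, 180, 185.55) -> 8
  x1 [0.0371, -0.0075, -0.0002, -0.159]
  x1 [0.0378, -0.0015, -0.0002, -0.159]
  x1 [0.0376, 0.0044, -0.0002, -0.159]
  x1 [0.0364, 0.0103, -0.0002, -0.159]
  x1 [0.0343, 0.016, -0.0002, -0.159]
  x1 [0.0313, 0.0212, -0.0002, -0.159]
  x1 [0.0275, 0.0259, -0.0002, -0.159]
  x1 [0.0231, 0.0299, -0.0002, -0.159]
(447.7, 309.9, 150, 185.55) -> 5
  x1 [-0.0054, 0.0417, 0.006, -0.001]
  x1 [-0.0055, 0.0416, 0.006, -0.001]
  x1 [-0.0055, 0.0417, 0.006, -0.001]
  x2 [-0.0056, 0.0416, 0.006, -0.001]
back
(440, 100, 180, 185.55) -> 5
  x2 [0.0056, -0.0416, -0.004, -0.0]
  x1 [0.0056, -0.0417, -0.004, -0.0]
  x1 [0.0056, -0.0416, -0.004, -0.0]
  x1 [0.0056, -0.0417, -0.004, -0.0]
(588.4, -101.2, 180, 112.5) -> 8
  x1 [-0.016, -0.0268, -0.0, 0.159]
  x1 [-0.0201, -0.0239, -0.0, 0.159]
  x1 [-0.0236, -0.0205, -0.0, 0.159]
  x1 [-0.0266, -0.0165, -0.0, 0.159]
  x1 [-0.0288, -0.012, -0.0, 0.159]
  x1 [-0.0304, -0.0073, -0.0, 0.159]
  x1 [-0.0312, -0.0025, -0.0, 0.159]
  x1 [-0.0311, 0.0025, -0.0, 0.159]
```

Request:
{"fn": "arm_command", "kwargs": {"motion": [{"offset": [0.0371,-0.0075,0],"spin": -0.159},{"offset": [0.0378,-0.0015,0],"spin": -0.159},{"offset": [0.0376,0.0044,0],"spin": -0.159},{"offset": [0.0364,0.0103,0],"spin": -0.159},{"offset": [0.0343,0.016,0],"spin": -0.159}]}}

```text
time_s: 24.2
ee_pos: [502.7, 6.8, 177.8]
ee_rot: [180.0, -0.0, 158.3]
force: [1.1, 0.3, 0.5]
gripper_width: 85.0
gripper_force: 0.0
```

Request:
{"fn": "arm_command", "kwargs": {"motion": [{"offset": [0.0313,0.0212,0],"spin": -0.159},{"offset": [0.0275,0.0259,0],"spin": -0.159},{"offset": [0.023,0.03,0],"spin": -0.159}]}}

```text
time_s: 24.58
ee_pos: [439.6, 101.0, 177.9]
ee_rot: [180.0, 0.0, -174.4]
force: [0.3, 0.1, -0.1]
gripper_width: 84.8
gripper_force: 0.0
```

Request:
{"fn": "arm_command", "kwargs": {"motion": [{"offset": [-0.0055,0.0416,0.006],"spin": -0.001},{"offset": [-0.0055,0.0416,0.006],"spin": -0.001},{"offset": [-0.0055,0.0416,0.006],"spin": -0.001},{"offset": [-0.0055,0.0416,0.006],"spin": -0.001},{"offset": [-0.0055,0.0416,0.006],"spin": -0.001}]}}

```text
time_s: 25.2
ee_pos: [447.9, 311.1, 147.6]
ee_rot: [-180.0, 0.0, -174.4]
force: [0.4, 0.8, -0.1]
gripper_width: 84.7
gripper_force: 0.0
```

Request:
{"fn": "arm_command", "kwargs": {"motion": [{"offset": [0,0,0],"spin": 0},{"offset": [0,0,0],"spin": 0}]}}

```text
time_s: 25.45
ee_pos: [447.6, 309.2, 147.7]
ee_rot: [-179.9, -0.0, -174.3]
force: [0.3, 0.2, 0.3]
gripper_width: 85.3
gripper_force: 0.0
```

```bash
python3 st.py 447.7,309.9,185.55 w6.png
```

```text
[447.6 309.2 147.7] -174.35 85.29487856057737
(447.7, 309.9, np.float64(147.70752055097907), 185.55) -> 1
  x1 [-0.0001, 0.0006, -0.0, 0.002]
```

View pics/w6.png

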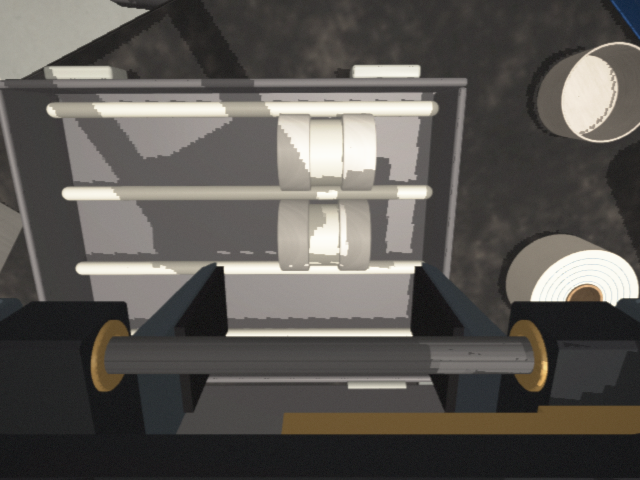

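Request:
{"fn": "arm_command", "kwargs": {"motion": [{"offset": [0,0,0.035],"spin": 0.002},{"offset": [0,0,0.035],"spin": 0},{"offset": [0,0,0.03],"spin": 0},{"offset": [0,0,0.018],"spin": 0},{"offset": [0,0,0],"spin": 0}]}}

```text
time_s: 26.12
ee_pos: [447.3, 308.1, 29.3]
ee_rot: [-179.9, -0.1, -174.6]
force: [0.4, 0.4, -0.3]
gripper_width: 85.0
gripper_force: 0.0
```

Request:
{"fn": "arm_command", "kwargs": {"motion": [{"offset": [0,0,0],"spin": 0},{"offset": [0,0,0],"spin": 0},{"offset": [0,0,0],"spin": 0},{"offset": [0,0,0],"spin": 0}], "jaw": 0.05, "newtons": 40}}

```text
time_s: 26.62
ee_pos: [448.6, 310.5, 31.1]
ee_rot: [179.9, 0.1, -174.5]
force: [-0.4, 2.6, 5.3]
gripper_width: 59.5
gripper_force: 40.0
```

Request:
{"fn": "arm_command", "kwargs": {"motion": [{"offset": [0,0,-0.043],"spin": 0},{"offset": [0,0,-0.043],"spin": 0},{"offset": [0,0,-0.044],"spin": 0}]}}

```text
time_s: 27.0
ee_pos: [447.3, 309.0, 160.8]
ee_rot: [-179.9, -0.1, -174.5]
force: [-0.6, 0.1, -1.0]
gripper_width: 59.8
gripper_force: 40.0
```

Request:
{"fn": "arm_command", "kwargs": {"motion": [{"offset": [0.0056,-0.0416,-0.004],"spin": 0},{"offset": [0.0056,-0.0416,-0.004],"spin": 0},{"offset": [0.0056,-0.0416,-0.004],"spin": 0},{"offset": [0.0056,-0.0416,-0.004],"spin": 0},{"offset": [0.0056,-0.0416,-0.004],"spin": 0}]}}

```text
time_s: 27.62
ee_pos: [439.1, 98.3, 179.8]
ee_rot: [-179.9, -0.1, -174.5]
force: [0.6, 0.5, -1.8]
gripper_width: 59.7
gripper_force: 40.0
```

Request:
{"fn": "arm_command", "kwargs": {"motion": [{"offset": [-0.016,-0.0268,0],"spin": 0.159},{"offset": [-0.02,-0.0239,0],"spin": 0.159},{"offset": [-0.0236,-0.0205,0],"spin": 0.159},{"offset": [-0.0266,-0.0165,0],"spin": 0.159},{"offset": [-0.0288,-0.012,0],"spin": 0.159}]}}

```text
time_s: 28.25
ee_pos: [532.3, -26.9, 179.5]
ee_rot: [-179.9, -0.1, 139.7]
force: [0.5, 0.6, -2.2]
gripper_width: 60.2
gripper_force: 40.0
```

Request:
{"fn": "arm_command", "kwargs": {"motion": [{"offset": [-0.0304,-0.0073,0],"spin": 0.159},{"offset": [-0.0312,-0.0025,0],"spin": 0.159},{"offset": [-0.0311,0.0025,0],"spin": 0.159},{"offset": [0,0,0],"spin": 0},{"offset": [0,0,0],"spin": 0}]}}

```text
time_s: 28.88
ee_pos: [587.2, -101.0, 179.4]
ee_rot: [-179.9, -0.1, 112.7]
force: [1.2, -0.6, -1.5]
gripper_width: 59.8
gripper_force: 40.0
```

```bash
python3 st.py 588.0,-101.0,112.5
```

```text
[ 587.2 -101.   179.4] 112.69 59.79542460537476
(588.0, -101.0, np.float64(179.4149961900572), 112.5) -> 1
  x1 [-0.0003, 0.0008, -0.0, 0.003]
```

Request:
{"fn": "arm_command", "kwargs": {"motion": [{"offset": [0,0.0005,0.04],"spin": 0.003},{"offset": [0,0,0.035],"spin": 0},{"offset": [0,0,0.015],"spin": 0},{"offset": [0,0,0.008],"spin": 0},{"offset": [0,0,0],"spin": 0}]}}

```text
time_s: 29.5
ee_pos: [588.9, -100.9, 82.6]
ee_rot: [180.0, 0.0, 112.5]
force: [-0.1, 0.0, -0.5]
gripper_width: 60.3
gripper_force: 40.0
```

Request:
{"fn": "arm_command", "kwargs": {"motion": [{"offset": [0,0,0.002],"spin": 0},{"offset": [0,0,0],"spin": 0},{"offset": [0,0,0],"spin": 0}]}}

```text
time_s: 29.88
ee_pos: [588.9, -101.2, 80.6]
ee_rot: [180.0, 0.0, 112.5]
force: [-0.1, -0.1, -1.3]
gripper_width: 59.8
gripper_force: 40.0
```

Request:
{"fn": "arm_command", "kwargs": {"motion": [{"offset": [0,0,0.001],"spin": 0},{"offset": [0,0,0],"spin": 0},{"offset": [0,0,0],"spin": 0}]}}

```text
time_s: 30.25
ee_pos: [588.6, -101.1, 79.1]
ee_rot: [-180.0, -0.0, 112.5]
force: [0.3, 0.2, -2.5]
gripper_width: 59.8
gripper_force: 40.0
```

Request:
{"fn": "arm_command", "kwargs": {"motion": [{"offset": [0,0,0.001],"spin": 0},{"offset": [0,0,0],"spin": 0},{"offset": [0,0,0],"spin": 0}]}}

```text
time_s: 30.62
ee_pos: [588.8, -101.2, 78.7]
ee_rot: [180.0, 0.0, 112.5]
force: [-1.2, 0.2, 4.5]
gripper_width: 59.6
gripper_force: 40.0
```

Request:
{"fn": "arm_command", "kwargs": {"motion": [{"offset": [0,0,0.001],"spin": 0},{"offset": [0,0,0],"spin": 0},{"offset": [0,0,0],"spin": 0}]}}

```text
time_s: 31.0
ee_pos: [588.8, -101.3, 78.6]
ee_rot: [180.0, 0.0, 112.5]
force: [-2.1, 0.7, 9.9]
gripper_width: 59.9
gripper_force: 40.0
```

Release, rise, and check the low row as seen on the way back.

Request:
{"fn": "arm_command", "kwargs": {"motion": [{"offset": [0,0,0],"spin": 0},{"offset": [0,0,0],"spin": 0},{"offset": [0,0,-0.02],"spin": 0},{"offset": [0,0,-0.04],"spin": 0},{"offset": [0,0,-0.04],"spin": 0}], "jaw": 0.085}}

```text
time_s: 31.62
ee_pos: [588.4, -101.0, 177.4]
ee_rot: [-179.9, -0.0, 112.5]
force: [0.1, -0.4, -0.4]
gripper_width: 84.8
gripper_force: 0.0
```

Run:
```python
from h import *
print(pose()[0])
plan((420,100,180,185.55),(392,304.4,150,185.55))
print('back'); plan((420,100,200,185.55),(598.8,-126.0,215,112.5),start=(392,304.4,160,185.55))
```

```text
[ 588.3919965  -100.96628914  177.40659021]
(420, 100, 180, 185.55) -> 8
  x1 [0.0313, -0.0099, -0.0003, -0.159]
  x1 [0.0324, -0.0048, -0.0003, -0.159]
  x1 [0.0328, 0.0004, -0.0003, -0.159]
  x1 [0.0323, 0.0056, -0.0003, -0.159]
  x1 [0.031, 0.0106, -0.0003, -0.159]
  x1 [0.0289, 0.0154, -0.0004, -0.159]
  x1 [0.0261, 0.0198, -0.0003, -0.159]
  x1 [0.0226, 0.0237, -0.0004, -0.159]
(392, 304.4, 150, 185.55) -> 5
  x1 [0.0018, 0.0412, 0.006, -0.001]
  x1 [0.0017, 0.0412, 0.006, -0.001]
  x1 [0.0017, 0.0413, 0.006, -0.001]
  x1 [0.0016, 0.0412, 0.006, -0.001]
  x1 [0.0016, 0.0413, 0.006, -0.001]
back
(420, 100, 200, 185.55) -> 5
  x3 [-0.0016, -0.0412, -0.008, -0.0]
  x1 [-0.0017, -0.0413, -0.008, -0.0]
  x1 [-0.0016, -0.0412, -0.008, -0.0]
(598.8, -126.0, 215, 112.5) -> 8
  x1 [-0.0195, -0.0303, -0.0019, 0.159]
  x1 [-0.0241, -0.0268, -0.0019, 0.159]
  x1 [-0.028, -0.0227, -0.0019, 0.159]
  x1 [-0.0312, -0.0179, -0.0019, 0.159]
  x1 [-0.0337, -0.0128, -0.0018, 0.159]
  x1 [-0.0353, -0.0073, -0.0019, 0.159]
  x1 [-0.036, -0.0016, -0.0018, 0.159]
  x1 [-0.0358, 0.0041, -0.0019, 0.159]
```

Request:
{"fn": "arm_command", "kwargs": {"motion": [{"offset": [0.0313,-0.01,0],"spin": -0.159},{"offset": [0.0324,-0.0048,0],"spin": -0.159},{"offset": [0.0328,0,0],"spin": -0.159},{"offset": [0.0323,0.0056,0],"spin": -0.159},{"offset": [0.031,0.0106,0],"spin": -0.159}]}}

```text
time_s: 32.25
ee_pos: [482.1, 25.0, 176.7]
ee_rot: [-180.0, -0.0, 158.3]
force: [-0.4, 0.2, 0.3]
gripper_width: 85.0
gripper_force: 0.0
```

Request:
{"fn": "arm_command", "kwargs": {"motion": [{"offset": [0.0289,0.0154,0],"spin": -0.159},{"offset": [0.026,0.0198,0],"spin": -0.159},{"offset": [0.0226,0.0237,0],"spin": -0.159}]}}

```text
time_s: 32.62
ee_pos: [419.1, 100.3, 176.8]
ee_rot: [180.0, -0.0, -174.4]
force: [0.2, -0.2, 0.8]
gripper_width: 84.9
gripper_force: 0.0
```

Request:
{"fn": "arm_command", "kwargs": {"motion": [{"offset": [0.0017,0.0412,0.006],"spin": -0.001},{"offset": [0.0017,0.0412,0.006],"spin": -0.001},{"offset": [0.0017,0.0412,0.006],"spin": -0.001},{"offset": [0.0017,0.0412,0.006],"spin": -0.001},{"offset": [0.0017,0.0412,0.006],"spin": -0.001}]}}

```text
time_s: 33.25
ee_pos: [391.5, 305.2, 146.6]
ee_rot: [-180.0, -0.0, -174.4]
force: [-0.1, -0.0, 0.8]
gripper_width: 85.0
gripper_force: 0.0
```

Request:
{"fn": "arm_command", "kwargs": {"motion": [{"offset": [0,0,0],"spin": 0},{"offset": [0,0,0],"spin": 0}]}}

```text
time_s: 33.5
ee_pos: [391.6, 303.3, 146.7]
ee_rot: [-179.9, -0.0, -174.3]
force: [-0.2, -0.6, -0.2]
gripper_width: 85.1
gripper_force: 0.0
```

```bash
python3 st.py 392,304.4,185.55
python3 - <<'E'
from h import *
im,P=cloud('top'); cv2.imwrite('pics/t2.png',cv2.resize(im[130:330,250:470],None,fx=2.7,fy=2.7,interpolation=cv2.INTER_CUBIC))
E
```

```text
[391.6 303.3 146.7] -174.34 85.11571388669934
(392.0, 304.4, np.float64(146.73636393748552), 185.55) -> 1
  x1 [-0.0005, 0.0011, -0.0, 0.002]
```

View pics/t2.png

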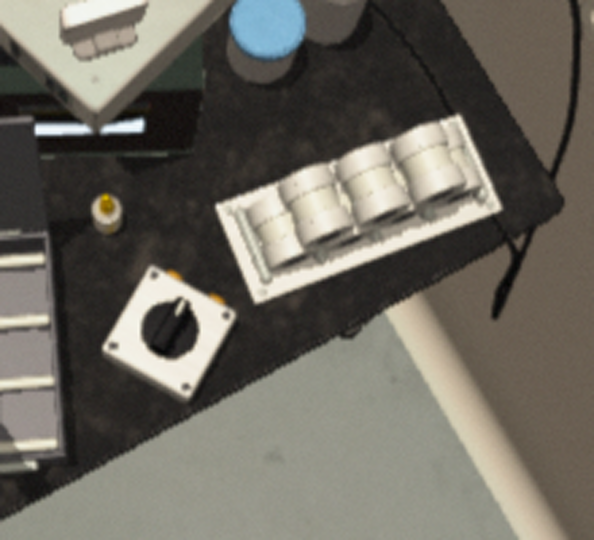

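Request:
{"fn": "arm_command", "kwargs": {"motion": [{"offset": [0,0.001,0.035],"spin": 0.002},{"offset": [0,0,0.035],"spin": 0},{"offset": [0,0,0.03],"spin": 0},{"offset": [0,0,0.017],"spin": 0},{"offset": [0,0,0],"spin": 0}]}}

```text
time_s: 34.17
ee_pos: [391.4, 303.2, 29.3]
ee_rot: [-179.9, -0.1, -174.6]
force: [0.8, -0.6, 0.4]
gripper_width: 85.0
gripper_force: 0.0
```

Request:
{"fn": "arm_command", "kwargs": {"motion": [{"offset": [0,0,0],"spin": 0},{"offset": [0,0,0],"spin": 0},{"offset": [0,0,0],"spin": 0},{"offset": [0,0,0],"spin": 0}], "jaw": 0.05, "newtons": 40}}

```text
time_s: 34.67
ee_pos: [392.5, 305.6, 31.1]
ee_rot: [179.9, 0.1, -174.5]
force: [-0.4, 2.9, 5.2]
gripper_width: 59.5
gripper_force: 40.0
```

Request:
{"fn": "arm_command", "kwargs": {"motion": [{"offset": [0,0,-0.043],"spin": 0},{"offset": [0,0,-0.043],"spin": 0},{"offset": [0,0,-0.044],"spin": 0}]}}

```text
time_s: 35.05
ee_pos: [391.2, 304.0, 160.9]
ee_rot: [-179.9, -0.1, -174.5]
force: [0.1, 0.1, -1.4]
gripper_width: 60.0
gripper_force: 40.0
```

Request:
{"fn": "arm_command", "kwargs": {"motion": [{"offset": [-0.0016,-0.0412,-0.008],"spin": 0},{"offset": [-0.0016,-0.0412,-0.008],"spin": 0},{"offset": [-0.0016,-0.0412,-0.008],"spin": 0},{"offset": [-0.0016,-0.0412,-0.008],"spin": 0},{"offset": [-0.0016,-0.0412,-0.008],"spin": 0}]}}

```text
time_s: 35.67
ee_pos: [418.8, 98.8, 199.9]
ee_rot: [-179.9, -0.1, -174.5]
force: [1.6, 0.6, -1.9]
gripper_width: 59.7
gripper_force: 40.0
```

Request:
{"fn": "arm_command", "kwargs": {"motion": [{"offset": [-0.0195,-0.0303,-0.002],"spin": 0.159},{"offset": [-0.0241,-0.0268,-0.002],"spin": 0.159},{"offset": [-0.028,-0.0227,-0.002],"spin": 0.159},{"offset": [-0.0312,-0.018,-0.002],"spin": 0.159},{"offset": [-0.0337,-0.0128,-0.002],"spin": 0.159}]}}

```text
time_s: 36.3
ee_pos: [531.0, -42.1, 209.5]
ee_rot: [-179.9, -0.1, 139.7]
force: [0.3, 0.7, -2.1]
gripper_width: 59.6
gripper_force: 40.0
```

Request:
{"fn": "arm_command", "kwargs": {"motion": [{"offset": [-0.0353,-0.0073,-0.002],"spin": 0.159},{"offset": [-0.036,-0.0016,-0.002],"spin": 0.159},{"offset": [-0.0358,0.0041,-0.002],"spin": 0.159},{"offset": [0,0,0],"spin": 0},{"offset": [0,0,0],"spin": 0}]}}

```text
time_s: 36.92
ee_pos: [597.1, -125.5, 215.3]
ee_rot: [-179.9, -0.1, 112.7]
force: [-1.4, 1.2, -1.5]
gripper_width: 60.0
gripper_force: 40.0
```

```bash
python3 st.py 598.5,-126,112.5 w7.png
```

```text
[ 597.1 -125.5  215.3] 112.67 60.01931711075645
(598.5, -126.0, np.float64(215.28517029138777), 112.5) -> 1
  x1 [-0.001, 0.0011, -0.0, 0.003]
```

View pics/w7.png

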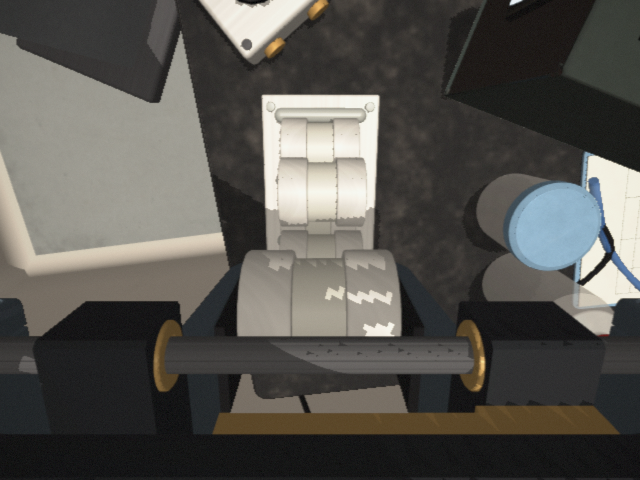

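Request:
{"fn": "arm_command", "kwargs": {"motion": [{"offset": [-0.001,0.001,0.035],"spin": 0.003},{"offset": [0,0,0.03],"spin": 0},{"offset": [0,0,0.018],"spin": 0},{"offset": [0,0,0.008],"spin": 0},{"offset": [0,0,0],"spin": 0}]}}

```text
time_s: 37.6
ee_pos: [599.1, -125.8, 125.1]
ee_rot: [-180.0, -0.0, 112.5]
force: [0.0, 0.4, -1.7]
gripper_width: 59.9
gripper_force: 40.0
```

Request:
{"fn": "arm_command", "kwargs": {"motion": [{"offset": [0,0,0.002],"spin": 0},{"offset": [0,0,0],"spin": 0},{"offset": [0,0,0],"spin": 0}]}}

```text
time_s: 37.98
ee_pos: [599.7, -126.4, 123.6]
ee_rot: [180.0, 0.0, 112.5]
force: [0.3, 0.8, -1.4]
gripper_width: 60.0
gripper_force: 40.0
```

Request:
{"fn": "arm_command", "kwargs": {"motion": [{"offset": [0,0,0.001],"spin": 0},{"offset": [0,0,0],"spin": 0},{"offset": [0,0,0],"spin": 0}]}}

```text
time_s: 38.35
ee_pos: [599.4, -126.4, 122.1]
ee_rot: [-180.0, 0.0, 112.5]
force: [0.7, -0.6, -2.0]
gripper_width: 59.7
gripper_force: 40.0
```

Request:
{"fn": "arm_command", "kwargs": {"motion": [{"offset": [0,0,0.001],"spin": 0},{"offset": [0,0,0],"spin": 0},{"offset": [0,0,0],"spin": 0}]}}

```text
time_s: 38.72
ee_pos: [599.4, -126.3, 121.1]
ee_rot: [-180.0, 0.0, 112.5]
force: [0.0, 0.3, -2.0]
gripper_width: 60.2
gripper_force: 40.0
```

Request:
{"fn": "arm_command", "kwargs": {"motion": [{"offset": [0,0,0.001],"spin": 0},{"offset": [0,0,0],"spin": 0},{"offset": [0,0,0],"spin": 0}]}}

```text
time_s: 39.1
ee_pos: [599.5, -126.3, 120.9]
ee_rot: [180.0, 0.0, 112.5]
force: [-2.3, 0.3, 5.2]
gripper_width: 59.5
gripper_force: 40.0
```

Request:
{"fn": "arm_command", "kwargs": {"motion": [{"offset": [0,0,0],"spin": 0},{"offset": [0,0,0],"spin": 0},{"offset": [0,0,-0.02],"spin": 0},{"offset": [0,0,-0.045],"spin": 0},{"offset": [0,0,-0.045],"spin": 0}], "jaw": 0.085}}

```text
time_s: 39.72
ee_pos: [599.3, -126.3, 230.6]
ee_rot: [-180.0, -0.0, 112.5]
force: [0.8, -0.3, 1.4]
gripper_width: 85.2
gripper_force: 0.0
```

Request:
{"fn": "arm_command", "kwargs": {"motion": [{"offset": [0.03,-0.045,-0.01],"spin": 0},{"offset": [0.03,-0.045,-0.01],"spin": 0},{"offset": [0,-0.045,0],"spin": 0},{"offset": [0,0,0],"spin": 0},{"offset": [0,0,0],"spin": 0}], "jaw": 0.04}}

```text
time_s: 40.35
ee_pos: [452.5, -122.6, 250.3]
ee_rot: [179.9, 0.0, 112.4]
force: [-0.0, 0.3, 1.0]
gripper_width: 40.5
gripper_force: 0.0
```

Run:
```python
from h import *
im,P=cloud('wrist'); cv2.imwrite('pics/w8.png',im); print(pose()[0])
Z=P[...,2]; ok=(P[...,0]>380)&(P[...,0]<580)&(P[...,1]>-60)&(P[...,1]<110); ok[290:]=0
for n,lo,hi in(('block',30,46),('knob',62,88)):
    m=ok&(Z>lo)&(Z<hi); k,l,st,c=cv2.connectedComponentsWithStats(m.astype(np.uint8)); i=1+np.argmax(st[1:,4])
    print(n,st[i],cv2.minAreaRect(P[l==i][:,:2].astype(np.float32)),np.median(P[l==i][:,2]))
# top cam stack
im,T=cloud('top'); a=np.radians(22.5); q=T.reshape(-1,3)-[607.6,-150,0]; x=q[:,:2]@[np.cos(a),np.sin(a)]; y=q[:,:2]@[-np.sin(a),np.cos(a)]
for yc,h in((-54,79),(0,79),(27,121),(54,79)):
    m=(abs(y-yc)<18)&(abs(x)<50)&(q[:,2]>h+14)&(q[:,2]<h+32); print(yc,m.sum(),np.percentile(q[m,2],90).round(1) if m.any() else '',np.percentile(x[m],[2,98]).round(1) if m.any() else '')
```

```text
[ 452.74451304 -122.50898131  250.04061338]
block [ 344    0  145  135 8246] ((482.3558349609375, 25.437713623046875), (90.34058380126953, 92.04466247558594), 61.74494934082031) 39.87797772856146
knob [ 400   19   54   67 1656] ((481.43304443359375, 25.6964111328125), (14.764078140258789, 49.90407943725586), 62.43136215209961) 78.36898092951756
-54 0  
0 36 105.2 [ 9.9 28.6]
27 189 145.6 [ 1.5 29. ]
54 121 104.3 [-29.6  28.9]
```

View pics/w8.png

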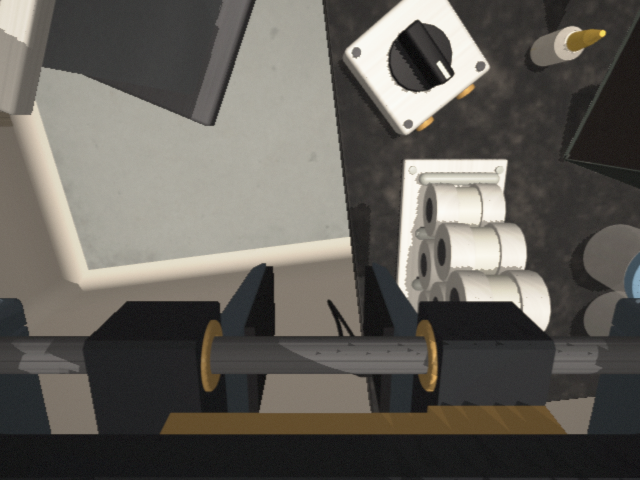

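Run:
```python
from h import *
plan((482,25.3,150,152))
```

```text
(482, 25.3, 150, 152) -> 4
  x1 [0.0313, 0.0209, 0.025, -0.172]
  x1 [0.0273, 0.0259, 0.025, -0.172]
  x1 [0.0225, 0.0302, 0.025, -0.172]
  x1 [0.017, 0.0336, 0.0249, -0.172]
```

Request:
{"fn": "arm_command", "kwargs": {"motion": [{"offset": [0.0313,0.0209,0.025],"spin": -0.172},{"offset": [0.0273,0.0259,0.025],"spin": -0.172},{"offset": [0.0225,0.0302,0.025],"spin": -0.172},{"offset": [0.017,0.0336,0.025],"spin": -0.172},{"offset": [0,0,0],"spin": 0}], "jaw": 0.04}}

```text
time_s: 41.08
ee_pos: [480.8, 27.5, 147.8]
ee_rot: [-179.9, -0.2, 152.1]
force: [-0.4, -0.6, 0.6]
gripper_width: 40.0
gripper_force: 0.0
```

Request:
{"fn": "arm_command", "kwargs": {"motion": [{"offset": [0,0,0],"spin": 0},{"offset": [0,0,0],"spin": 0}]}}

```text
time_s: 41.32
ee_pos: [481.7, 24.6, 150.8]
ee_rot: [180.0, 0.1, 151.8]
force: [0.2, -0.8, -0.4]
gripper_width: 40.1
gripper_force: 0.0
```

```bash
python3 st.py 482,25.3,152 w9.png; python3 -c "
from h import *
print([ (r['score'],r['location'],ray('wrist',r['location'],68).round(1)) for r in env.pinpoint('wrist','valve_grip')[:2]])"
```

```text
[481.7  24.6 150.8] 151.79 40.083579201857646
(482.0, 25.3, np.float64(150.75720934734466), 152.0) -> 1
  x1 [0.0001, 0.0008, -0.0, -0.004]
[(0.69, [322.0, 248.6], array([481.8,  27.2,  68. ]))]
```

View pics/w9.png

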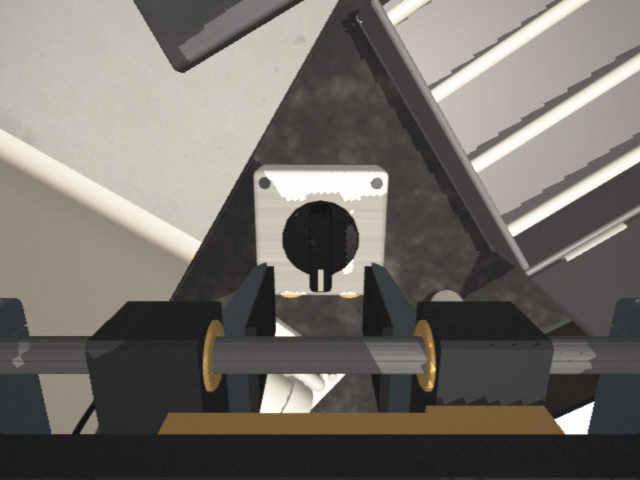

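Request:
{"fn": "arm_command", "kwargs": {"motion": [{"offset": [0,0.001,0.035],"spin": 0},{"offset": [0,0,0.03],"spin": 0},{"offset": [0,0,0.02],"spin": 0},{"offset": [0,0,0],"spin": 0},{"offset": [0,0,0],"spin": 0}]}}

```text
time_s: 42.05
ee_pos: [481.8, 25.7, 65.7]
ee_rot: [180.0, 0.1, 151.8]
force: [0.3, 0.0, 0.1]
gripper_width: 39.7
gripper_force: 0.0
```

Request:
{"fn": "arm_command", "kwargs": {"motion": [{"offset": [0,0,0],"spin": 0},{"offset": [0,0,0],"spin": 0},{"offset": [0,0,0],"spin": 0},{"offset": [0,0,0],"spin": 0}], "jaw": 0.0, "newtons": 25}}

```text
time_s: 42.55
ee_pos: [481.4, 25.9, 65.4]
ee_rot: [-180.0, 0.0, 151.9]
force: [-0.7, -1.6, 2.7]
gripper_width: 13.4
gripper_force: 25.0
```

Request:
{"fn": "arm_command", "kwargs": {"motion": [{"offset": [0,0,0],"spin": 0.12},{"offset": [0,0,0],"spin": 0.12},{"offset": [0,0,0],"spin": 0.12},{"offset": [0,0,0],"spin": 0.12},{"offset": [0,0,0],"spin": 0.12}]}}

```text
time_s: 43.18
ee_pos: [481.2, 25.7, 65.4]
ee_rot: [-180.0, 0.0, 117.3]
force: [-1.6, -2.0, 3.3]
gripper_width: 14.1
gripper_force: 25.0
```

Request:
{"fn": "arm_command", "kwargs": {"motion": [{"offset": [0,0,0],"spin": 0.12},{"offset": [0,0,0],"spin": 0.12},{"offset": [0,0,0],"spin": 0.12},{"offset": [0,0,0],"spin": 0.12},{"offset": [0,0,0],"spin": 0.11}]}}

```text
time_s: 43.8
ee_pos: [481.0, 25.7, 65.4]
ee_rot: [-180.0, 0.1, 83.5]
force: [-2.3, -3.1, 3.8]
gripper_width: 13.8
gripper_force: 25.0
```

Request:
{"fn": "arm_command", "kwargs": {"motion": [{"offset": [0,0,0],"spin": 0},{"offset": [0,0,0],"spin": 0},{"offset": [0,0,0],"spin": 0}]}}

```text
time_s: 44.18
ee_pos: [481.1, 25.7, 65.4]
ee_rot: [-180.0, 0.1, 83.8]
force: [-3.1, -3.6, 5.6]
gripper_width: 14.2
gripper_force: 25.0
```

Request:
{"fn": "arm_command", "kwargs": {"motion": [{"offset": [0,0,0],"spin": 0},{"offset": [0,0,0],"spin": 0},{"offset": [0,0,-0.03],"spin": 0},{"offset": [0,0,-0.045],"spin": 0},{"offset": [0,0,-0.045],"spin": 0}], "jaw": 0.05}}

```text
time_s: 44.8
ee_pos: [481.4, 26.5, 186.1]
ee_rot: [-180.0, -0.0, 83.7]
force: [0.9, 0.2, -0.0]
gripper_width: 50.5
gripper_force: 0.0
```

Request:
{"fn": "arm_command", "kwargs": {"motion": [{"offset": [-0.03,-0.025,-0.02],"spin": 0},{"offset": [-0.04,-0.03,-0.02],"spin": 0},{"offset": [-0.04,-0.03,-0.02],"spin": 0},{"offset": [-0.04,-0.03,0],"spin": 0},{"offset": [-0.04,0,0],"spin": 0}]}}

```text
time_s: 45.42
ee_pos: [344.6, -150.4, 245.5]
ee_rot: [179.9, -0.0, 83.7]
force: [1.1, -0.6, -0.1]
gripper_width: 49.9
gripper_force: 0.0
```

Request:
{"fn": "arm_command", "kwargs": {"motion": [{"offset": [-0.04,0,0],"spin": 0},{"offset": [-0.04,0,0],"spin": 0},{"offset": [-0.04,0,0],"spin": 0},{"offset": [0,0,0],"spin": 0}]}}

```text
time_s: 45.92
ee_pos: [333.2, -271.2, 244.8]
ee_rot: [180.0, 0.0, 83.5]
force: [-0.5, 0.9, 0.8]
gripper_width: 50.0
gripper_force: 0.0
```

Run:
```python
from h import *
im,T=cloud('top'); a=np.radians(22.5); q=T.reshape(-1,3)-[607.6,-150,0]; x=q[:,:2]@[np.cos(a),np.sin(a)]; y=q[:,:2]@[-np.sin(a),np.cos(a)]
for yc,h in((-54,79),(0,79),(27,121),(54,79)):
    m=(abs(y-yc)<18)&(abs(x)<50)&(q[:,2]>h+14)&(q[:,2]<h+32); print(yc,m.sum(),np.percentile(q[m,2],90).round(1) if m.any() else '',np.percentile(x[m],[2,98]).round(1) if m.any() else '',np.median(y[m]).round(1))
Z=T[...,2]; ok=(T[...,0]>380)&(T[...,0]<580)&(T[...,1]>-60)&(T[...,1]<110)
m=ok&(Z>62)&(Z<90);k,l,st,c=cv2.connectedComponentsWithStats(m.astype(np.uint8)); i=1+np.argmax(st[1:,4]); print(cv2.minAreaRect(T[l==i][:,:2].astype(np.float32)))
b,_=env.grab_frame('scene')
A=cv2.resize(im[130:330,130:470],(680,400)); B=b[150:400,150:450]
cv2.imwrite('pics/f.png',cv2.resize(im[120:330,120:460],(780,482),interpolation=cv2.INTER_CUBIC)); cv2.imwrite('pics/fs.png',cv2.resize(b[80:400,180:420],(450,600),interpolation=cv2.INTER_CUBIC))
```

```text
-54 345 103.9 [-31.   27.3] -51.8
0 139 103.4 [-31.  28.] -8.7
27 389 145.9 [-30.  28.] 28.5
54 282 104.1 [-30.8  28.2] 59.0
((479.35919189453125, 25.196672439575195), (49.48722457885742, 14.441539764404297), 82.27552795410156)
```

View pics/f.png

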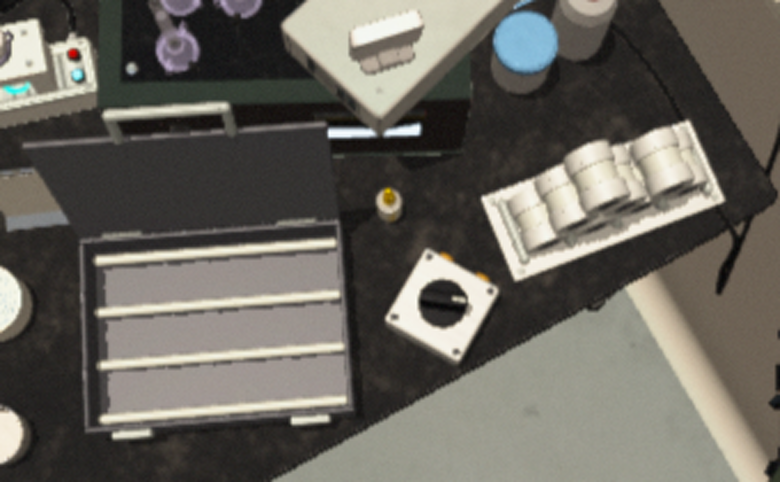

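View pics/fs.png

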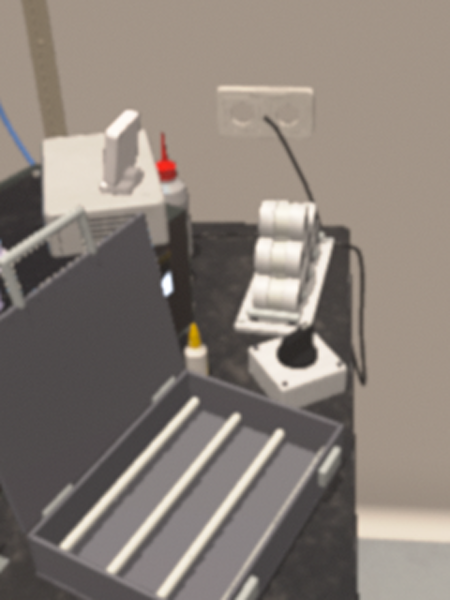

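```bash
python3 -c "
from workcell import env
print(env.job_done())"
```

```text
the job is handed in; nothing more can be done
None
```

The job is handed in: the lid rests open on its stop, and the four canisters that were in the case are on the rack (three in the low row, one on top between low 2 and 3). The valve was then turned on and measured about 1.2 rad past off; the whole run took 46 s of the 210 s allowed.

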